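Tip the glued-up block back and slip the scraper under it

ROBOT

A 6-joint arm with a two-finger parallel gripper is mounted at the origin on the work surface. World frame = base frame: x ahead of the robot, y to its left, z up, the work surface at z = 0. Lengths are in m, angles in rad, forces in N, time in s.
With the tool pointing down it reaches from about 0.35 to 0.775 m from the base axis. Payload 5.5 kg.
Tool frame: the origin (TCP) lies between the finger pads; the fingertips stand 19 mm ahead of it and the grasp point (between the pads) is the TCP (env.tcp_to_tips is the distance from the TCP to the fingertips, in m); z points along the fingers, y is the direction in which the jaws open and shut (so a half turn about z gives the same grasp; the last joint's range is limited). The gripper opens to 85 mm and grips with 20 to 120 N. Pads are 22 mm wide; open, the fingers measure 114 mm over their backs; the gripper's body (76 mm by 85 mm) begins 54 mm behind the grasp point. The pads swing forward as they close: fully open they stand 13 mm farther back than shut.
Start: joints at [0.98, 0.313, 0.046, 1.304, 0, 1.431], TCP at [0.251, 0.518, 0.25] pointing down, gripper open.
Joint ranges: [-2.76, 2.76], [-0.86, 1.69], [-1.03, 1.26], [-2.2, 2.34], [-1.47, 1.5], [-3.14, 3.14]. Speed limits (rad/s): [2.57, 2.57, 3.14, 3.14, 3.14, 3.14].

INTERFACE

Orientations are given as a unit quaternion [w, x, y, z].
In Python, from workcell import env, eyes, job gives the robot as it stands. The module is installed in compiled form; this text tells all that it offers.
- The arm moves only by the tool move_arm, never from a script. Its argument "commands" is a list of rows, each a list of 3 entries, a list of its own where there are three numbers: the shift along the world's x, y, z as a fraction of full scale, then the turn, a rotation vector about the world's x, y, z as a fraction of full scale, then the gripper command: -1 is shut, 1 is fully open, values between are in proportion. In form: [[[x, y, z], [wx, wy, wz], gripper], ...]. A call has 1 to 5 rows; each row shifts and turns the commanded pose from where the row before left it; what a row does not reach is not made up. Full scale, the value 1, is 0.04 m for a shift and 8 degrees for a turn. A row lasts 1/10 s, in which the tool goes at most 50 mm and 8.59 degrees, less where a joint would pass 70% of its speed; a pose out of reach is approached as far as the arm can. A call with a number of a shift or a turn outside -1 to 1 is refused whole. A call with a gripper value outside its range is refused whole. The fingers move at their own pace and stop on an object; "newtons" is the grip in N (left out, the last holds). Time passes only in rows, so rows that do not move let the fingers close. It gives the time, the measured TCP pose, the force and the opening at its end, in the units of the state.
- env.get_state(): the state, without advancing time (a new reading comes with each control period).
- eyes.read_camera(name): name is "scene" or "top"; returns a dict with "frame" (384x512x3 uint8, red, green, blue), "mtx" (3x3 intrinsics, pixels), "camera_from_world" (4x4, takes a point from world to camera coordinates). Camera axes: x right, y down, z forward; pixel columns grow to the right and rows downward; lengths in m; the calibration is good to about 2 mm. A picture is of the moment at which its call begins. There is no depth.
- job.hand_in(): hands the job in, once; it reports no verdict.
The state is a dict: "clock": time; "joint_pos": joint angles; "qvel": joint speeds; "tau": joint torques, N m; "tcp_pos": TCP position; "orientation": TCP orientation; "wrist_force": force on the tool from outside, world axes, zero at the start; "ft_torque": the same for the moment, N m; "finger_gap": finger opening in m.
Only numpy, scipy, OpenCV 4.12 (cv2) and the standard library are available. Lean on these libraries where they do the work, as an engineer would, in place of code of your own. Each camera call takes 0.05 s, during which the arm holds its last target.

TASK

The tall glued-up block stands on the bench in front of the plywood fence and its front must come off the bench before the glue squeezed out there sets. Tip it back on its rear bottom edge until it leans against the fence by itself, slide the flat steel blade of the scraper well under the middle of its raised front, then let the block down gently onto the blade and leave both there. Do not lift the block off the bench, shove it out of its place or let it drop, and leave everything else on the bench undisturbed.

Things in the scene. Friction and masses are not known exactly. Their poses are not given: they have to be found in the camera images.
- block_center (a point): Centre of the tall block of glued light and dark wood strips, 70 mm deep (its x), 50 mm wide (its y) and 170 mm high (its z), about 0.4 kg, free to tip. This point is half-way up (85 mm). Its x axis points from its front face to its rear face, towards the fence, and its z axis up the block. It is the only tall block. It balances on its rear edge when tipped back by about 22 degrees; tipped farther it leans on the fence.
- block_rear (a point): Middle of the block's rear bottom edge (35 mm behind and 85 mm below its centre), on the bench at the start: the edge it is tipped about. Axes as for the block's centre.
- fence_top (a point): Middle of the top front edge of the fixed plywood fence, an upright board 300 mm long (its y), 18 mm thick, 110 mm high, with a foot and braces only behind it. Its x axis points away from the block through the board. It is parallel to the block's rear face to within a few degrees and stands 60 to 70 mm behind it, so that the leaning block meets the top front edge at a tilt of about 0.5 to 0.57 rad (arctangent of gap over 110 mm).
- scraper_grip (a point): Centre of the wooden grip of the scraper, 20 mm above the bench when the scraper lies flat: a bar 80 mm long (x), 26 mm wide (y), from 3 to 37 mm above the bench, standing on the rear of a flat steel blade 155 mm long, 70 mm wide and 3 mm thick, 0.2 kg in all. Its x axis points along the blade to the free front edge, 115 mm ahead of this point; the grip covers 40 mm either way, so 75 mm of bare blade lies before it. Lies flat on the bench, grip up, left or right of the block.
- scraper_tip (a point): Middle of the front edge of the scraper's blade, 115 mm ahead of the grip's centre, half-way through the blade's 3 mm. With this edge about 25 mm in from the front face the block stands steadily when let down, leaning back about 4 degrees; with it near the middle of the block the block rocks on it for a while.
- block: The same tall block, origin at the centre of its underside; axes as for its centre.
- scraper: The same scraper, origin under the middle of its blade; x points to the front edge (77.5 mm ahead).
- short_block: Short glued-up block, 70 x 50 x 60 mm, standing near the fence beside the tall one; origin at the centre of its underside. Leave alone.
- glue: White plastic glue bottle, 60 mm across, 170 mm high; origin at the centre of its underside. Leave alone.
- jar: Clear jar with steel lid, 72 mm across, 90 mm high; origin at the centre of its underside. Leave alone.
- clamp: Bar clamp lying flat, dark steel bar 200 mm long with two arms about 80 mm long to its +y side, a screw and a wooden handle, 26 mm high; origin on the bench under the middle of the bar. Leave alone.
- square: Try square lying flat: dark wooden stock 110 mm long along its x, steel blade 170 mm long to +y; origin under the middle of the stock. Leave alone.
- mallet: Hammer lying flat, 240 mm long; origin on the bench under its middle. Leave alone.
Not all that is in view belongs to the job. What is shaped like the scraper but orange is not meant.

How it is judged:
By the outcome, as a careful person would: the job done as asked, in the order asked, and still so for the second after the job is handed in, with the robot touching nothing.
It also fails if it takes over 72 s, if anything falls off the work surface, if the arm or the gripper's body presses on something with over 40 N, if the wrist force passes 120 N, or if a joint passes its speed limit or range.

## Working session

There is one attempt and no reset: what is moved stays moved. The work goes in short steps, Python scripts to look and compute and a tool call to move; the robot and the scene stay as the last step left them, time stands still between calls to the robot, and variables do not carry over. Pictures are saved under pics/ and viewed, and the job is handed in when it is done.

Besides the shell and the picture viewer there is one more tool, called after "Emit:" by a JSON object that holds its "method" and its "body". move_arm: Moves the arm, as the interface text tells. Its arguments: {"type":"object","properties":{"commands":{"type":"array","items":{"type":"array"}},"newtons":{"type":"number"}},"required":["commands"]}

```bash
mkdir -p pics; ls; python3 - <<'E'
from workcell import env, eyes, job
import cv2
for n in("scene","top"):
    d=eyes.read_camera(n); cv2.imwrite(f"pics/{n}0.png",cv2.cvtColor(d["frame"],cv2.COLOR_RGB2BGR)); print(d["mtx"],d["camera_from_world"])
s=env.get_state();print(s, env.tcp_to_tips)
E
```

```text
pics
[[460.73440278   0.         260.76280959]
 [  0.         460.73440278 188.62490335]
 [  0.           0.           1.        ]] [[-0.71323214  0.70084686  0.01065844  0.45255871]
 [ 0.59224988  0.61070961 -0.52561759 -0.2281669 ]
 [-0.37488665 -0.3685749  -0.85065419  1.62682136]
 [ 0.          0.          0.          1.        ]]
[[415.25789874   0.         254.03100854]
 [  0.         415.25789874 189.04856436]
 [  0.           0.           1.        ]] [[-0.01962733 -0.99979306  0.00534909 -0.06067056]
 [-0.9864985   0.01849575 -0.16272253  0.54379351]
 [ 0.16258992 -0.00847067 -0.98665737  1.30121157]
 [ 0.          0.          0.          1.        ]]
{'clock': 0.1, 'joint_pos': array([ 9.80365443e-01,  3.13934015e-01,  4.50722168e-02,  1.30357731e+00,
       -2.44275739e-06,  1.43120125e+00]), 'qvel': array([-0.00021317, -0.002409  ,  0.00183651, -0.00121356, -0.0008592 ,
        0.00166908]), 'tau': array([ 1.90030012e-03, -4.81725419e+01,  2.99244171e+01,  1.27185593e-02,
       -8.46863418e-05, -1.17280248e-05]), 'tcp_pos': array([0.25030601, 0.51718862, 0.24948471]), 'orientation': array([-2.92063849e-04,  2.23513636e-01,  9.74700456e-01, -7.67712674e-04]), 'wrist_force': array([-0.29967793,  0.18402612,  0.20777907]), 'ft_torque': array([ 0.01870354,  0.00402935, -0.00940173]), 'finger_gap': 0.08562527639596562} 0.019
```

View pics/scene0.png

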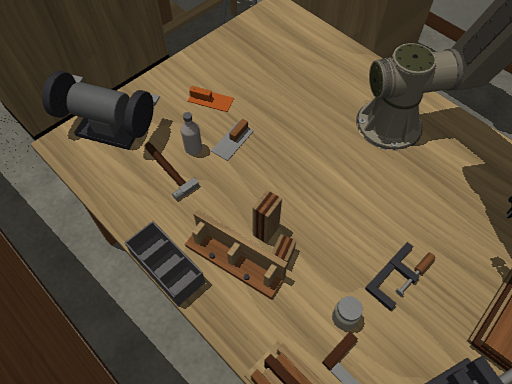

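View pics/top0.png

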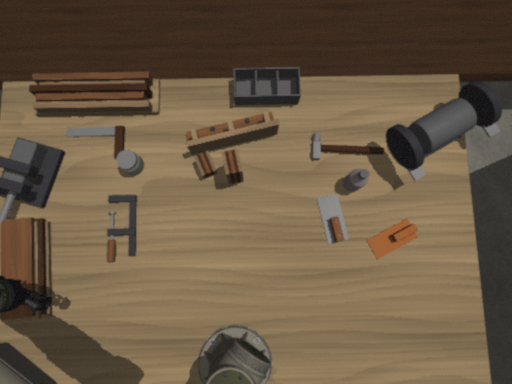

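The scene view shows the tall block at about (267,217), the fence at (240,255) and the grey scraper at (235,140). The orange decoy is at (210,98). In the top view the block is at (233,165), the fence edge at (235,135) and the scraper at (333,218). I'll enlarge both.

```bash
python3 - <<'E'
import cv2
a=cv2.imread("pics/top0.png")[100:260,170:370]; cv2.imwrite("pics/topc.png",cv2.resize(a,None,fx=4,fy=4,interpolation=cv2.INTER_CUBIC)[:600])
a=cv2.imread("pics/scene0.png")[100:300,170:310]; cv2.imwrite("pics/scc.png",cv2.resize(a,None,fx=3,fy=3,interpolation=cv2.INTER_CUBIC))
E
```

```text
(no output)
```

View pics/topc.png

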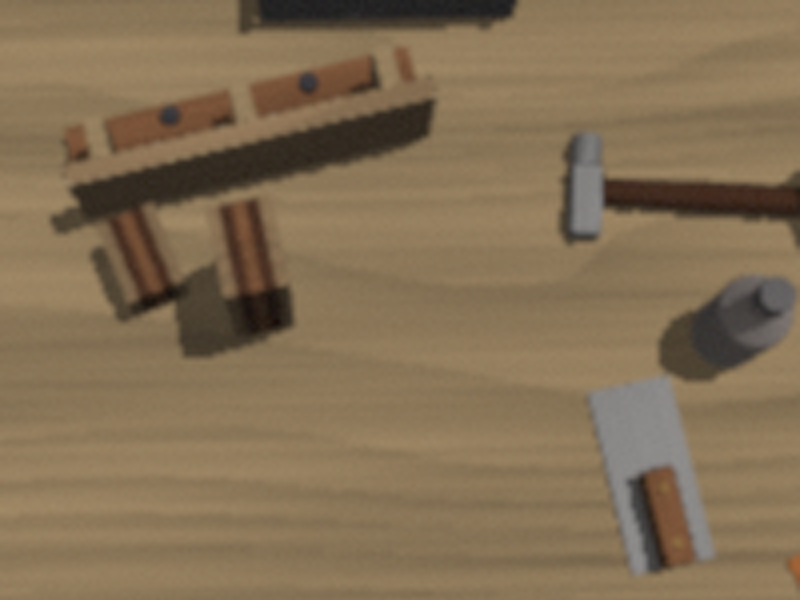

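View pics/scc.png

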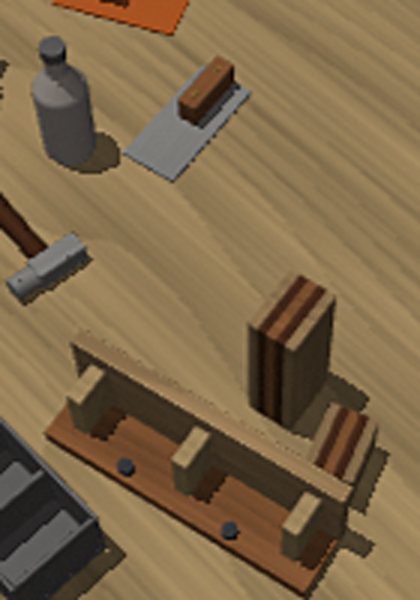

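```bash
cat > h.py <<'E'
import numpy as np, pickle
M={"scene":(np.array([[460.73440278,0,260.76280959],[0,460.73440278,188.62490335],[0,0,1]]),np.array([[-0.71323214,0.70084686,0.01065844,0.45255871],[0.59224988,0.61070961,-0.52561759,-0.2281669],[-0.37488665,-0.3685749,-0.85065419,1.62682136],[0,0,0,1]])),
"top":(np.array([[415.25789874,0,254.03100854],[0,415.25789874,189.04856436],[0,0,1]]),np.array([[-0.01962733,-0.99979306,0.00534909,-0.06067056],[-0.9864985,0.01849575,-0.16272253,0.54379351],[0.16258992,-0.00847067,-0.98665737,1.30121157],[0,0,0,1]]))}
def ray(cam,u,v):
    K,T=M[cam];R=T[:3,:3];o=-R.T@T[:3,3];d=R.T@np.linalg.solve(K,[u,v,1]);return o,d
def onz(cam,u,v,z):
    o,d=ray(cam,u,v);return o+d*(z-o[2])/d[2]
def proj(cam,p):
    K,T=M[cam];q=K@(T[:3,:3]@np.asarray(p)+T[:3,3]);return q[:2]/q[2]
def crop(u,v,s,ox,oy): return (u+.5)/s-.5+ox,(v+.5)/s-.5+oy
def tri(uv1,uv2,c1="scene",c2="top"):
    A=[];b=[]
    for c,uv in((c1,uv1),(c2,uv2)):
        o,d=ray(c,*uv);d/=np.linalg.norm(d);P=np.eye(3)-np.outer(d,d);A.append(P);b.append(P@o)
    return np.linalg.lstsq(np.vstack(A),np.hstack(b),rcond=None)[0]
E
python3 - <<'E'
from h import *
np.set_printoptions(precision=4,suppress=True)
t=lambda u,v,z:onz("top",*crop(u,v,4,170,100),z)
s=lambda u,v,z:onz("scene",*crop(u,v,3,170,100),z)
print("blade top FL FR RR RL");[print(t(*p,.003)) for p in((590,395),(667,378),(714,558),(635,573))]
print("blade scene FL?FR, RR");[print(s(*p,.003)) for p in((172,181),(124,155),(250,95))]
print("grip top");[print(t(*p,.037)) for p in((644,475),(674,467),(692,560),(663,568))]
print("grip scene");[print(s(*p,.037)) for p in((180,98),(220,58),(235,65),(193,110))]
print("block top scene");P=[s(*p,.17) for p in((298,277),(335,297),(288,350),(250,322))];[print(p) for p in P];print(np.mean(P,0))
print("block bottom rear edge scene");[print(s(*p,.0)) for p in((250,405),(285,425))]
print("block top top");[print(t(*p,.17)) for p in((207,207),(260,200))]
print("bottom front");[print(t(*p,0)) for p in((250,333),(292,325))]
print("fence front edge top");[print(t(*p,.11)) for p in((75,187),(435,98))]
print("fence rear edge top");[print(t(*p,.11)) for p in((65,167),(435,78))]
print("fence edge scene (rear/front)");[print(s(*p,.11)) for p in((75,340),(345,502),(83,330),(352,492))]
E
```

```text
blade top FL FR RR RL
[ 0.514  -0.2811  0.003 ]
[ 0.5271 -0.3461  0.003 ]
[ 0.3771 -0.3769  0.003 ]
[ 0.3661 -0.3115  0.003 ]
blade scene FL?FR, RR
[ 0.5164 -0.2807  0.003 ]
[ 0.5311 -0.3445  0.003 ]
[ 0.3697 -0.308   0.003 ]
grip top
[ 0.4433 -0.3163  0.037 ]
[ 0.4493 -0.3409  0.037 ]
[ 0.3745 -0.3513  0.037 ]
[ 0.3686 -0.3278  0.037 ]
grip scene
[ 0.4481 -0.3397  0.037 ]
[ 0.3758 -0.3509  0.037 ]
[ 0.3706 -0.3315  0.037 ]
[ 0.4492 -0.3171  0.037 ]
block top scene
[ 0.5791 -0.0264  0.17  ]
[0.57   0.0123 0.17  ]
[0.6395 0.0213 0.17  ]
[ 0.644 -0.023  0.17 ]
[ 0.6082 -0.004   0.17  ]
block bottom rear edge scene
[ 0.6445 -0.0233  0.    ]
[0.6348 0.017  0.    ]
block top top
[0.6374 0.025  0.17  ]
[ 0.6421 -0.0145  0.17  ]
bottom front
[0.5723 0.0016 0.    ]
[ 0.5784 -0.0337  0.    ]
fence front edge top
[0.6711 0.1324 0.11  ]
[ 0.7385 -0.1516  0.11  ]
fence rear edge top
[0.6874 0.1404 0.11  ]
[ 0.755  -0.1521  0.11  ]
fence edge scene (rear/front)
[ 0.7528 -0.1486  0.11  ]
[0.6872 0.1425 0.11  ]
[ 0.7404 -0.1516  0.11  ]
[0.676  0.1403 0.11  ]
```

```bash
python3 - <<'E'
import cv2
def cl(a):
    l=cv2.cvtColor(a,cv2.COLOR_BGR2LAB); l[...,0]=cv2.createCLAHE(3,(4,4)).apply(l[...,0]); return cv2.cvtColor(l,cv2.COLOR_LAB2BGR)
a=cv2.imread("pics/top0.png")[140:195,205:260]; a=cv2.resize(a,None,fx=7,fy=7,interpolation=cv2.INTER_CUBIC)
b=cv2.imread("pics/scene0.png")[185:250,245:300]; b=cv2.resize(b,None,fx=7,fy=7,interpolation=cv2.INTER_CUBIC)
a=cv2.copyMakeBorder(a,0,b.shape[0]-a.shape[0],0,0,0)
cv2.imwrite("pics/z.png",cl(cv2.hconcat([a,b])))
E
```

```text
(no output)
```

View pics/z.png

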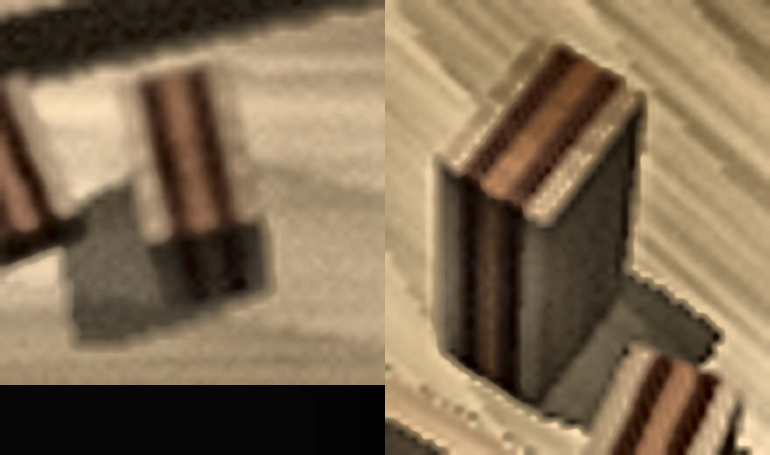

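```bash
python3 - <<'E'
from h import *
np.set_printoptions(precision=4,suppress=True)
t=lambda u,v,z:onz("top",*crop(u,v,7,205,140),z)
s=lambda u,v,z:onz("scene",*crop(u,v,7,245,185),z)
def rep(P):
    P=np.array(P)[:,:2];FR,FL,RL,RR=P
    x=(RL+RR-FL-FR)/2;y=(FL+RL-FR-RR)/2
    print(P,"c",P.mean(0),"L",np.linalg.norm(x),"W",np.linalg.norm(y),"yaw",np.degrees(np.arctan2(x[1],x[0])),np.degrees(np.arctan2(-y[0],y[1])))
rep([s(*p,.17) for p in((170,40),(260,97),(150,222),(52,160))])
rep([t(*p,.17) for p in((262,220),(148,240),(127,75),(225,65))])
print("bottom rear scene",s(55,352,0),s(157,402,0)); print("bottom front top",t(270,287,0),t(165,307,0))
E
```

```text
[[ 0.5755 -0.0306]
 [ 0.5687  0.0125]
 [ 0.6388  0.0218]
 [ 0.6468 -0.0239]] c [ 0.6075 -0.0051] L 0.07118323331779625 W 0.045029916893027364 yaw 6.46627751892562 9.475210530220723
[[ 0.5766 -0.0355]
 [ 0.5689  0.0127]
 [ 0.6407  0.021 ]
 [ 0.6443 -0.0208]] c [ 0.6076 -0.0057] L 0.07069131626446643 W 0.045331453722779774 yaw 9.394026106436389 7.188277487181544
bottom rear scene [ 0.6462 -0.0241  0.    ] [0.6313 0.0234 0.    ]
bottom front top [ 0.5795 -0.0355  0.    ] [0.5706 0.015  0.    ]
```

```bash
python3 - <<'E'
from h import *
np.set_printoptions(precision=4,suppress=True)
t=lambda u,v,z=.17:onz("top",*crop(u,v,7,205,140),z)
s=lambda u,v,z=.17:onz("scene",*crop(u,v,7,245,185),z)
def y(a,b): d=b-a; print(a,b,np.degrees(np.arctan2(d[1],d[0])),np.linalg.norm(d))
y(t(209,230),t(181,68)) 
y(s(195,58),s(117,195))
y(s(175,45),s(80,172)); y(s(238,75),s(137,215)); y(s(260,97),s(150,222)); y(s(168,42),s(55,160))
# mask-based strip PCA in both views
import cv2
for n,(u0,u1,v0,v1) in {"top":(222,241,150,173),"scene":(256,282,193,216)}.items():
    im=cv2.imread(f"pics/{n}0.png")[v0:v1,u0:u1].astype(int); 
    m=(im[...,2]-im[...,0]>35)&(im[...,2]>75)&(im[...,1]<im[...,2]*.72)
    v,u=np.nonzero(m); print(n,len(u))
    P=np.array([onz(n,a+u0,b+v0,.17)[:2] for a,b in zip(u,v)])
    if len(P)>5:
        vx,vy,x0,y0=cv2.fitLine(P.astype(np.float32),cv2.DIST_L2,0,.01,.01).ravel(); print(np.degrees(np.arctan2(vy*np.sign(vx),abs(vx))),x0,y0)
E
```

```text
[ 0.5727 -0.0131  0.17  ] [ 0.6433 -0.002   0.17  ] 8.91736257212964 0.07147876847496701
[ 0.5743 -0.0179  0.17  ] [0.6396 0.0046 0.17  ] 18.983767923313426 0.06907020527916483
[ 0.5757 -0.0276  0.17  ] [ 0.6428 -0.0126  0.17  ] 12.643670180085238 0.06872479829752202
[ 0.5677 -0.0006  0.17  ] [0.6402 0.0162 0.17  ] 12.993872320828434 0.07444176019880945
[0.5687 0.0125 0.17  ] [0.6388 0.0218 0.17  ] 7.582468182291394 0.07072773924142434
[ 0.5767 -0.0305  0.17  ] [ 0.646  -0.0231  0.17  ] 6.0991604486408315 0.06968679183633554
top 152
11.079686 0.6050649 -0.004867331
scene 112
11.4407835 0.60740846 -0.005934282
```

Emit:
{"method": "move_arm", "body": {"commands": [[[0.6,-0.9,0.2],[0,0,1],1],[[0.6,-0.9,0.2],[0,0,1],1],[[0.6,-0.9,0],[0,0,1],1],[[0.6,-0.9,0],[0,0,1],1],[[0.6,-0.9,0],[0,0,0.62],1]], "newtons": 40}}

```text
clock: 0.6
tcp_pos: [0.3705, 0.3369, 0.2661]
orientation: [-0.0, -0.098, 0.995, -0.0]
wrist_force: [0.3, 0.5, -0.1]
finger_gap: 0.0854
```

Emit:
{"method": "move_arm", "body": {"commands": [[[0.6,-0.9,0],[0,0,0],1],[[0.6,-0.9,0],[0,0,0],1],[[0.6,-0.9,0],[0,0,0],1],[[0.6,-0.9,0],[0.12,-0.61,0],1],[[0.6,-0.9,0],[0.12,-0.61,0],1]]}}

```text
clock: 1.1
tcp_pos: [0.4914, 0.1567, 0.2657]
orientation: [0.087, -0.095, 0.992, 0.008]
wrist_force: [0.7, -0.2, -0.7]
finger_gap: 0.0853
```

Emit:
{"method": "move_arm", "body": {"commands": [[[0.6,-0.9,0],[0.12,-0.61,0],1],[[0.6,-0.9,0],[0.12,-0.61,0],1],[[0.6,-0.8,0],[0,0,0],1],[[0.4,-0.2,0],[0,0,0],1],[[0,0,0],[0,0,0],1]]}}

```text
clock: 1.6
tcp_pos: [0.5793, 0.0444, 0.2658]
orientation: [0.172, -0.092, 0.981, 0.017]
wrist_force: [-0.4, -0.1, 0.6]
finger_gap: 0.0853
```

```bash
cat >> h.py <<'E'
from scipy.spatial.transform import Rotation as R
XH=np.array([np.cos(np.radians(11.2)),np.sin(np.radians(11.2)),0]);YH=np.array([-XH[1],XH[0],0])
def st():
    from workcell import env
    s=env.get_state();q=s["orientation"];r=R.from_quat([q[1],q[2],q[3],q[0]]);np.set_printoptions(precision=4,suppress=True)
    m=r.as_matrix();print("t",s["clock"],"p",s["tcp_pos"],"toolz",m[:,2],"jaw yaw-90",np.degrees(np.arctan2(-m[0,1],m[1,1])),"jawz",m[2,1],"q",s["joint_pos"],"F",s["wrist_force"],"M",s["ft_torque"],"gap",s["finger_gap"]);return s
E
python3 -c "from h import *;st()"
```

```text
t 1.6 p [0.5793 0.0444 0.2658] toolz [ 0.334   0.0646 -0.9404] jaw yaw-90 10.782456564566179 jawz 0.0010216860925509122 q [-0.1114  0.0575 -0.2915  0.8893  0.1015 -0.2824] F [-0.3645 -0.0743  0.5509] M [-0.0199  0.28   -0.07  ] gap 0.08526804862171715
```

Emit:
{"method": "move_arm", "body": {"commands": [[[0.3,-0.6,0],[0,0,0],1],[[0.28,-0.65,0],[0,0,0],1],[[0,0,-0.4],[0,0,0],1],[[0,0,0],[0,0,0],1]]}}

```text
clock: 2.0
tcp_pos: [0.5993, -0.0032, 0.2476]
orientation: [0.169, -0.094, 0.981, 0.018]
wrist_force: [0.5, -0.4, -0.1]
finger_gap: 0.0852
```

```bash
cat > look.py <<'E'
import sys,cv2
from workcell import eyes
from h import *
def look(tag,z=4,bs=(180,110,330,270),bt=(180,110,350,250)):
    for n,b in(("scene",bs),("top",bt)):
        f=cv2.cvtColor(eyes.read_camera(n)["frame"],cv2.COLOR_RGB2BGR);cv2.imwrite(f"pics/{n}_{tag}.png",f)
        c=f[b[1]:b[3],b[0]:b[2]];l=cv2.cvtColor(c,cv2.COLOR_BGR2LAB);l[...,0]=cv2.createCLAHE(2,(4,4)).apply(l[...,0]);c=cv2.cvtColor(l,cv2.COLOR_LAB2BGR)
        cv2.imwrite(f"pics/{n}_{tag}c.png",cv2.resize(c,None,fx=z,fy=z,interpolation=cv2.INTER_CUBIC)[:600,:800])
look(sys.argv[1])
E
python3 look.py a; python3 -c "from h import *;st()"
```

```text
t 2.1 p [ 0.6002 -0.0026  0.2496] toolz [ 0.3317  0.0667 -0.941 ] jaw yaw-90 11.02287875334593 jawz 0.0022007178416680317 q [-0.2005  0.1085 -0.2734  0.869   0.1318 -0.3712] F [ 0.4709 -0.5002  0.5423] M [-0.0202  0.2687  0.002 ] gap 0.0854335004311015
```

View pics/scene_ac.png

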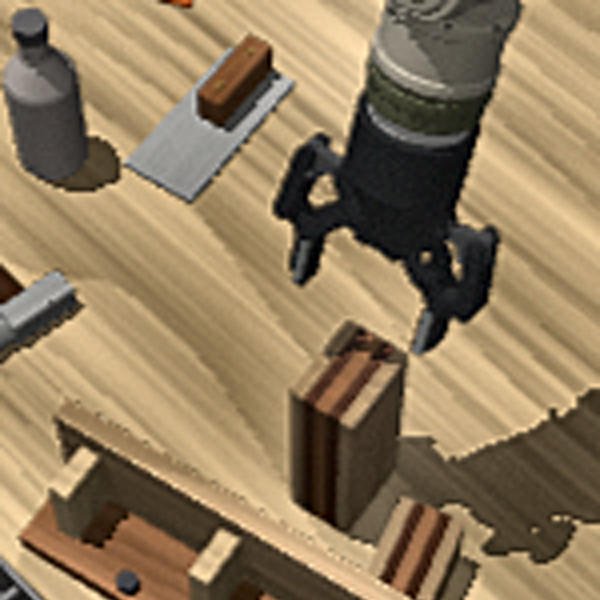

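View pics/top_ac.png

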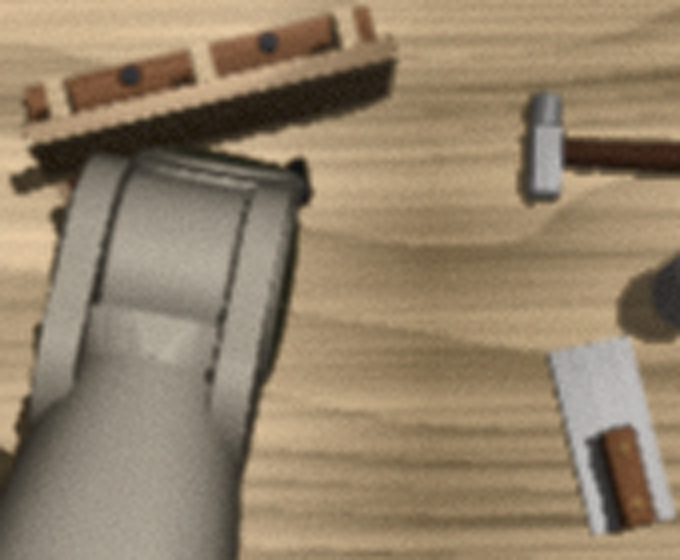

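Gripper is above the block and aligned with it; the scene crop shows the jaws around (303,278) and (425,350), with the block top at about (350,360). Descending.

Emit:
{"method": "move_arm", "body": {"commands": [[[0.06,-0.1,-0.4],[0,0,0],1],[[0,0,-0.6],[0,0,0],1],[[0,0,-0.6],[0,0,0],1],[[0,0,-0.5],[0,0,0],1],[[0,0,-0.3],[0,0,0],1]]}}

```text
clock: 2.6
tcp_pos: [0.6026, -0.0064, 0.1532]
orientation: [0.171, -0.095, 0.981, 0.017]
wrist_force: [0.6, -0.5, -0.1]
finger_gap: 0.0848
```

Emit:
{"method": "move_arm", "body": {"commands": [[[0,0,0],[0,0,0],1],[[0,0,0],[0,0,0],1]]}}

```text
clock: 2.8
tcp_pos: [0.6041, -0.0072, 0.1553]
orientation: [0.172, -0.094, 0.98, 0.017]
wrist_force: [-0.1, 0.3, 0.6]
finger_gap: 0.0853
```

```bash
python3 look.py b; python3 -c "from h import *;st()"
```

```text
t 2.9 p [ 0.6047 -0.0076  0.156 ] toolz [ 0.3363  0.0655 -0.9395] jaw yaw-90 10.98683829719751 jawz 0.000185347776829492 q [-0.2082  0.1799 -0.4326  0.6344  0.134  -0.378 ] F [0.6593 0.0396 0.5595] M [-0.088   0.3035  0.0589] gap 0.08500445809245771
```

View pics/scene_bc.png

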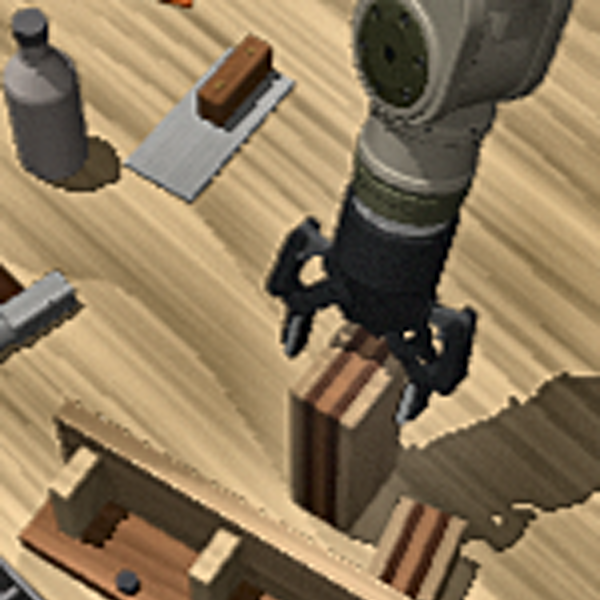

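Emit:
{"method": "move_arm", "body": {"commands": [[[0,0,0],[0,0,0],0.5],[[0,0,0],[0,0,0],0.35],[[0,0,0],[0,0,0],0.3],[[0,0,0],[0,0,0],0.27],[[0,0,0],[0,0,0],0.24]], "newtons": 20}}

```text
clock: 3.4
tcp_pos: [0.6036, -0.0075, 0.1544]
orientation: [0.172, -0.094, 0.98, 0.017]
wrist_force: [0.1, 1.6, 0.9]
finger_gap: 0.0531
```

```bash
python3 -c "from h import *;st()"
```

```text
t 3.4 p [ 0.6036 -0.0075  0.1544] toolz [ 0.3339  0.0662 -0.9403] jaw yaw-90 10.976758630188447 jawz 0.0014932969806199167 q [-0.2085  0.181  -0.4347  0.6338  0.1343 -0.3781] F [0.0832 1.5642 0.9137] M [0.1171 0.2568 0.0589] gap 0.053147236842349115
```

Emit:
{"method": "move_arm", "body": {"commands": [[[-0.01,0.04,0],[0,0,0],0.24],[[0,0,0],[0,0,0],0.2],[[0,0,0],[0,0,0],0.16],[[0,0,0],[0,0,0],0.1],[[0,0,0],[0,0,0],0]], "newtons": 20}}

```text
clock: 3.9
tcp_pos: [0.6031, -0.006, 0.1543]
orientation: [0.172, -0.094, 0.98, 0.017]
wrist_force: [-0.8, 0.0, 0.9]
finger_gap: 0.0499
```

```bash
python3 look.py c; python3 -c "from h import *;st()"
```

```text
t 4.0 p [ 0.6032 -0.006   0.1543] toolz [ 0.3337  0.0659 -0.9404] jaw yaw-90 10.971479720491233 jawz 0.001240160620055164 q [-0.2056  0.1802 -0.436   0.6331  0.133  -0.3753] F [-0.9087 -0.0735  1.6003] M [-0.0042  0.4887  0.0814] gap 0.04978660707529314
```

View pics/scene_cc.png

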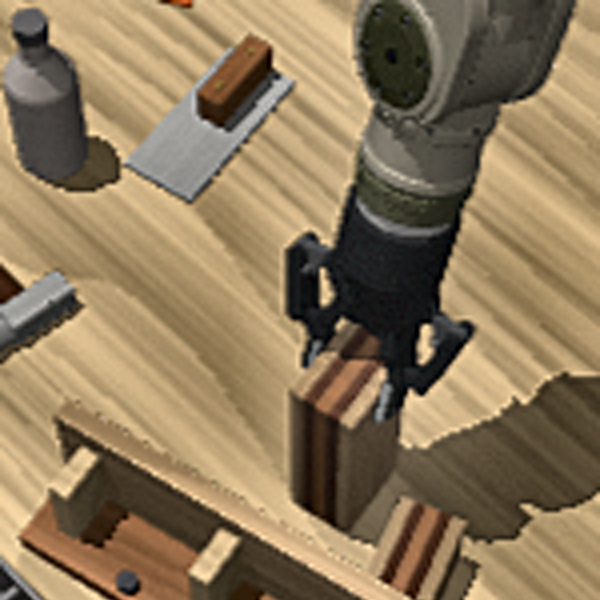

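```bash
cat > arc.py <<'E'
import sys
from h import *
# args: u0 h0 dtheta_total n
u,h,T,n=map(float,sys.argv[1:5]);n=int(n)
p=None
for i in range(n+1):
    a=T*i/n;q=np.array([u*np.cos(a)+h*np.sin(a),h*np.cos(a)-u*np.sin(a)])
    if p is not None:
        d=q-p;v=d[0]*XH/.04;w=YH*np.degrees(T/n)/8
        print(i,"[[%.3f, %.3f, %.3f], [%.3f, %.3f, 0], g]"%(v[0],v[1],d[1]/.04,w[0],w[1]))
    p=q
E
python3 arc.py -.0385 .1543 .51 20
```

```text
1 [[0.097, 0.019, 0.023], [-0.035, 0.179, 0], g]
2 [[0.097, 0.019, 0.021], [-0.035, 0.179, 0], g]
3 [[0.098, 0.019, 0.018], [-0.035, 0.179, 0], g]
4 [[0.098, 0.019, 0.016], [-0.035, 0.179, 0], g]
5 [[0.099, 0.020, 0.013], [-0.035, 0.179, 0], g]
6 [[0.099, 0.020, 0.011], [-0.035, 0.179, 0], g]
7 [[0.099, 0.020, 0.008], [-0.035, 0.179, 0], g]
8 [[0.099, 0.020, 0.005], [-0.035, 0.179, 0], g]
9 [[0.099, 0.020, 0.003], [-0.035, 0.179, 0], g]
10 [[0.099, 0.020, 0.000], [-0.035, 0.179, 0], g]
11 [[0.099, 0.020, -0.002], [-0.035, 0.179, 0], g]
12 [[0.099, 0.020, -0.005], [-0.035, 0.179, 0], g]
13 [[0.099, 0.020, -0.008], [-0.035, 0.179, 0], g]
14 [[0.099, 0.020, -0.010], [-0.035, 0.179, 0], g]
15 [[0.099, 0.020, -0.013], [-0.035, 0.179, 0], g]
16 [[0.098, 0.019, -0.015], [-0.035, 0.179, 0], g]
17 [[0.098, 0.019, -0.018], [-0.035, 0.179, 0], g]
18 [[0.097, 0.019, -0.020], [-0.035, 0.179, 0], g]
19 [[0.097, 0.019, -0.023], [-0.035, 0.179, 0], g]
20 [[0.096, 0.019, -0.025], [-0.035, 0.179, 0], g]
```

Emit:
{"method": "move_arm", "body": {"commands": [[[0.097,0.019,0.022],[-0.035,0.179,0],0],[[0.097,0.019,0.02],[-0.035,0.179,0],0],[[0.098,0.019,0.018],[-0.035,0.179,0],0],[[0.098,0.019,0.016],[-0.035,0.179,0],0],[[0.099,0.02,0.013],[-0.035,0.179,0],0]], "newtons": 30}}

```text
clock: 4.5
tcp_pos: [0.6229, -0.0021, 0.1581]
orientation: [0.109, -0.095, 0.989, 0.011]
wrist_force: [-0.6, 0.6, 2.2]
finger_gap: 0.0497
```

```bash
python3 look.py d; python3 -c "from h import *;st()"
```

```text
t 4.6 p [ 0.6239 -0.0022  0.1581] toolz [ 0.2145  0.0422 -0.9758] jaw yaw-90 10.977283089148754 jawz 0.0006531414942795438 q [-0.1673  0.29   -0.2426  0.8316  0.0774 -0.3508] F [-1.5467 -0.3353  3.8551] M [-0.0347  0.3778  0.0012] gap 0.049791176383310064
```

View pics/scene_dc.png

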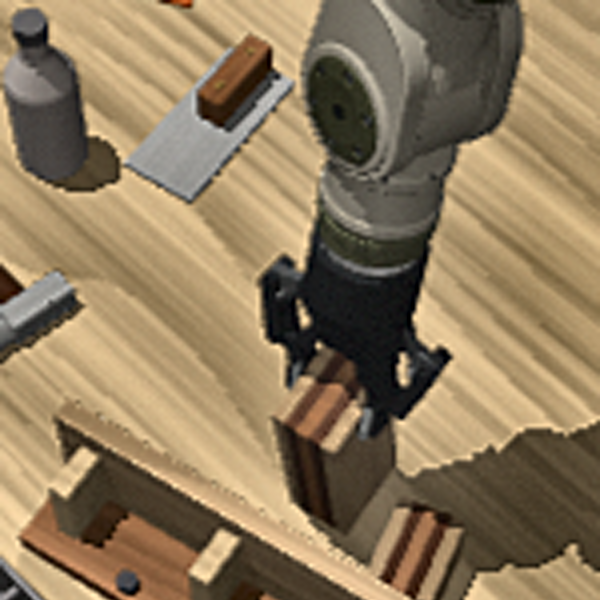

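Tipped about 7°, with the rear bottom edge staying put near (290,503)–(340,525). Pressing down with about 4 N, so the block isn't lifting. Continuing.

Emit:
{"method": "move_arm", "body": {"commands": [[[0.098,0.02,0.014],[-0.035,0.179,0],0],[[0.098,0.02,0.011],[-0.035,0.179,0],0],[[0.098,0.02,0.008],[-0.035,0.179,0],0],[[0.098,0.02,0.005],[-0.035,0.179,0],0],[[0.098,0.02,0.003],[-0.035,0.179,0],0]]}}

```text
clock: 5.1
tcp_pos: [0.6428, 0.0016, 0.1594]
orientation: [0.046, -0.095, 0.994, 0.005]
wrist_force: [1.5, -0.3, -2.0]
finger_gap: 0.0498
```

```bash
python3 -c "from h import *;st()"
```

```text
t 5.1 p [0.6428 0.0016 0.1594] toolz [ 0.091   0.0179 -0.9957] jaw yaw-90 10.942551021296486 jawz 0.00031578517767957837 q [-0.1355  0.411  -0.0419  1.0299  0.03   -0.3251] F [ 1.542  -0.3484 -2.0383] M [-0.0586 -0.2987 -0.0186] gap 0.04979552602116365
```

Emit:
{"method": "move_arm", "body": {"commands": [[[0.098,0.02,-0.012],[-0.035,0.179,0],0],[[0.098,0.02,-0.006],[-0.035,0.179,0],0],[[0.098,0.02,-0.008],[-0.035,0.179,0],0],[[0.098,0.02,-0.008],[-0.035,0.179,0],0],[[0.098,0.02,-0.01],[-0.035,0.179,0],0]]}}

```text
clock: 5.6
tcp_pos: [0.6627, 0.0056, 0.158]
orientation: [-0.017, -0.095, 0.995, -0.002]
wrist_force: [1.4, 0.0, 1.4]
finger_gap: 0.0497
```

```bash
python3 -c "from h import *;st()";python3 look.py e;python3 -c "from h import *;st()"
```

```text
t 5.6 p [0.6627 0.0056 0.158 ] toolz [-0.033  -0.0066 -0.9994] jaw yaw-90 10.936816695393956 jawz -0.00018002870629551778 q [-0.1083  0.5475  0.1771  1.2325 -0.0101 -0.299 ] F [1.3595 0.0024 1.4374] M [-0.0795 -0.303   0.0135] gap 0.049653098488335386
t 5.7 p [0.6631 0.0056 0.1579] toolz [-0.0329 -0.0066 -0.9994] jaw yaw-90 10.95702572448482 jawz -0.0002252887978415434 q [-0.1081  0.5482  0.1779  1.2325 -0.0101 -0.2992] F [-0.4533 -0.145   3.2611] M [-0.1785  0.1904  0.0451] gap 0.04945006227663544
```

View pics/scene_ec.png

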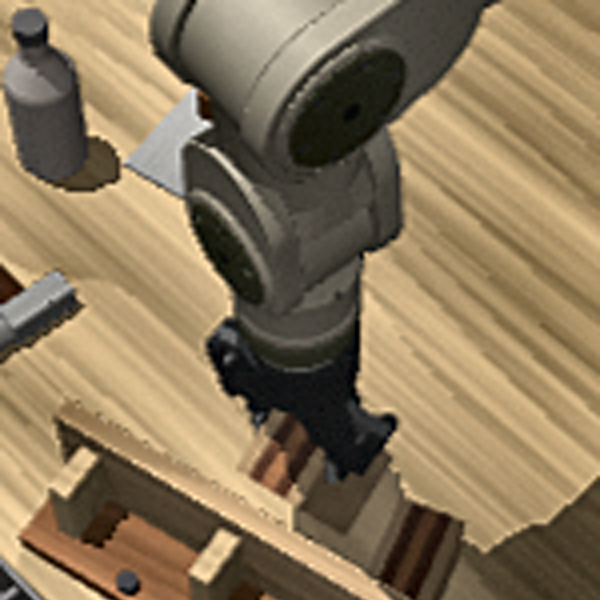

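Emit:
{"method": "move_arm", "body": {"commands": [[[0.098,0.02,-0.012],[-0.035,0.179,0],0],[[0.097,0.02,-0.015],[-0.035,0.179,0],0],[[0.097,0.02,-0.018],[-0.035,0.179,0],0],[[0.097,0.02,-0.02],[-0.035,0.179,0],0]]}}

```text
clock: 6.1
tcp_pos: [0.6778, 0.0087, 0.1552]
orientation: [-0.068, -0.095, 0.993, -0.007]
wrist_force: [0.8, -0.6, 1.6]
finger_gap: 0.0499
```

```bash
python3 -c "from h import *;st()"
```

```text
t 6.1 p [0.6778 0.0087 0.1552] toolz [-0.1331 -0.0262 -0.9908] jaw yaw-90 10.93399554012006 jawz -0.0004437867184846501 q [-0.0897  0.6686  0.3709  1.4037 -0.038  -0.278 ] F [ 0.8402 -0.6368  1.58  ] M [-0.1712 -0.3838  0.0225] gap 0.04991066005054841
```

Emit:
{"method": "move_arm", "body": {"commands": [[[0.097,0.019,-0.023],[-0.035,0.179,0],0],[[0,0,0],[0,0,0],0]]}}

```text
clock: 6.3
tcp_pos: [0.6807, 0.0093, 0.1539]
orientation: [-0.082, -0.095, 0.992, -0.008]
wrist_force: [-3.7, -1.3, 3.5]
finger_gap: 0.0498
```

Emit:
{"method": "move_arm", "body": {"commands": [[[0.05,0.01,-0.012],[-0.018,0.09,0],0],[[0,0,0],[0,0,0],0]]}}

```text
clock: 6.5
tcp_pos: [0.6812, 0.0095, 0.1538]
orientation: [-0.089, -0.095, 0.991, -0.009]
wrist_force: [-6.5, -2.1, 5.7]
finger_gap: 0.0499
```

```bash
python3 -c "from h import *;st()";python3 look.py f
```

```text
t 6.5 p [0.6812 0.0095 0.1538] toolz [-0.1753 -0.0338 -0.9839] jaw yaw-90 10.943021149163839 jawz 7.544871387285892e-05 q [-0.0836  0.7176  0.4493  1.4754 -0.0484 -0.2704] F [-6.5453 -2.1251  5.7203] M [-0.363   1.2184  0.134 ] gap 0.04992612837190718
```

View pics/scene_fc.png

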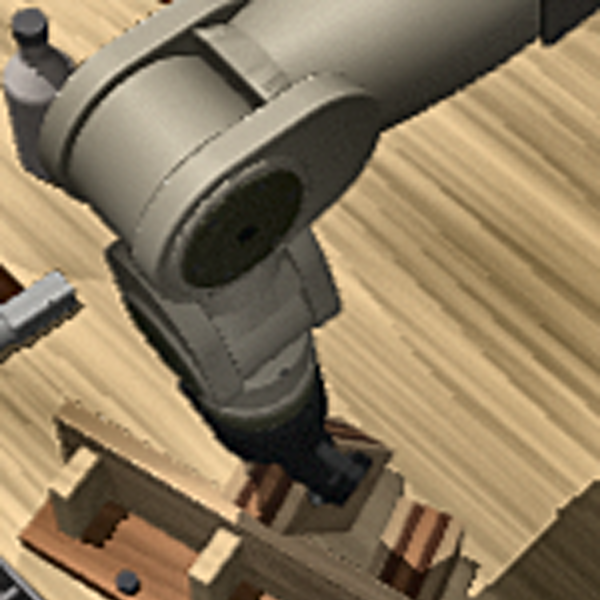

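Fence contact shows in the force (Fx −6.5 N). I'll ease off a little, then open slowly.

Emit:
{"method": "move_arm", "body": {"commands": [[[-0.02,-0.004,0.003],[0.012,-0.06,0],0],[[0,0,0],[0,0,0],0.1],[[0,0,0],[0,0,0],0.22],[[0,0,0],[0,0,0],0.3],[[0,0,0],[0,0,0],0.4]]}}

```text
clock: 7.1
tcp_pos: [0.6832, 0.0102, 0.1538]
orientation: [-0.082, -0.095, 0.992, -0.008]
wrist_force: [-0.3, 0.4, -0.1]
finger_gap: 0.0596
```

Emit:
{"method": "move_arm", "body": {"commands": [[[0,0,0],[0,0,0],0.6],[[0,0,0],[0,0,0],0.6]]}}

```text
clock: 7.3
tcp_pos: [0.6829, 0.0101, 0.1538]
orientation: [-0.083, -0.095, 0.992, -0.008]
wrist_force: [0.6, -0.2, -0.1]
finger_gap: 0.0687
```

```bash
python3 -c "from h import *;st()"
```

```text
t 7.3 p [0.6829 0.0101 0.1538] toolz [-0.1623 -0.0312 -0.9862] jaw yaw-90 10.954010087978533 jawz 0.00018130202729741557 q [-0.084   0.7086  0.4352  1.4573 -0.0448 -0.2717] F [ 0.6242 -0.1685 -0.1458] M [-0.0079 -0.1063 -0.0183] gap 0.06866213935571644
```

Emit:
{"method": "move_arm", "body": {"commands": [[[0.05,0.01,0.3],[0,0,0],0.6],[[0.09,0.02,0.5],[0,0,0],0.6],[[0.09,0.02,0.5],[0,0,0],0.6],[[0.05,0.01,0.8],[0,0,0],0.6],[[-0.5,-0.2,0.7],[0,0,0],0.6]]}}

```text
clock: 7.8
tcp_pos: [0.6752, 0.0051, 0.2651]
orientation: [-0.083, -0.096, 0.992, -0.008]
wrist_force: [0.0, -0.1, 0.4]
finger_gap: 0.0684
```

Emit:
{"method": "move_arm", "body": {"commands": [[[-1,-0.5,0],[0.06,-0.3,0],0.6],[[-1,-0.6,0],[0.06,-0.3,0],0.6],[[-1,-0.6,0],[0.06,-0.3,0],0.6],[[-0.8,-0.9,0],[0.05,-0.26,0],0.6],[[-0.7,-0.9,0],[0,0,0],0.6]]}}

```text
clock: 8.3
tcp_pos: [0.495, -0.1344, 0.267]
orientation: [-0.001, -0.096, 0.995, -0.0]
wrist_force: [1.4, -1.1, 1.0]
finger_gap: 0.0683
```

```bash
python3 -c "from h import *;st()";python3 look.py g
```

```text
t 8.3 p [ 0.495  -0.1344  0.267 ] toolz [-0.0024 -0.0007 -1.    ] jaw yaw-90 11.009421610473163 jawz -0.00023042487875269544 q [-0.4208  0.1898 -0.0755  1.3075 -0.0016 -0.6129] F [ 1.4359 -1.0655  0.9823] M [-0.05   -0.0304 -0.0006] gap 0.06825207691107565
```

View pics/scene_gc.png

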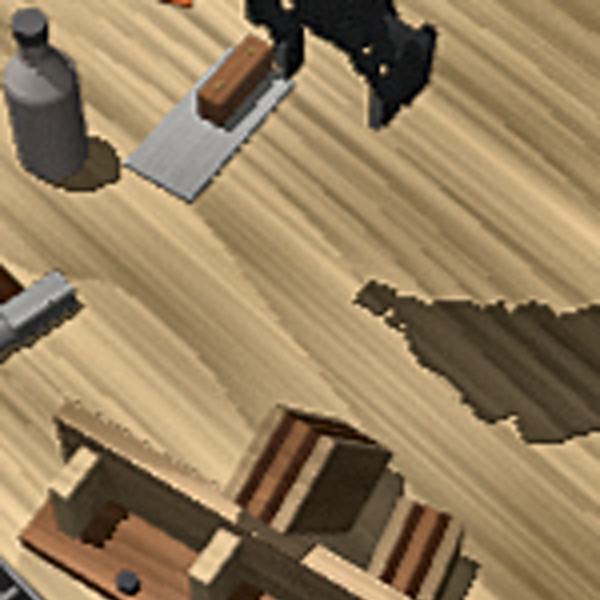

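View pics/top_gc.png

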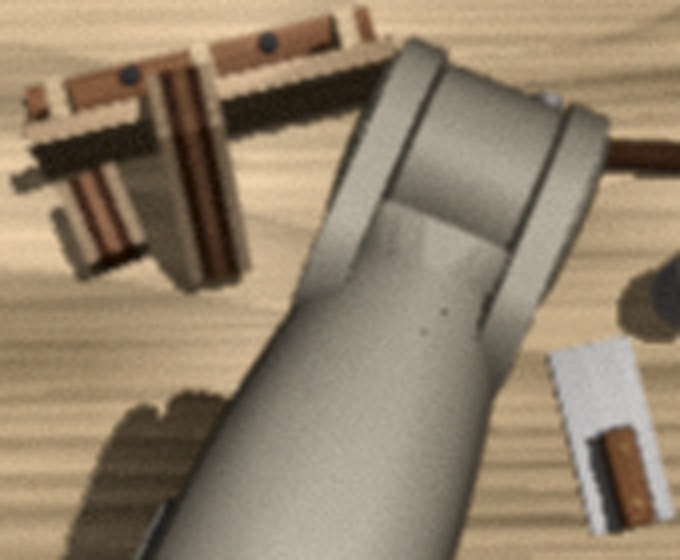

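The block now leans on the fence by itself (top edge around scene-crop (260,450)) and the other things are undisturbed. Next, the scraper.

Emit:
{"method": "move_arm", "body": {"commands": [[[-0.36,-0.83,0],[0,0,0],1],[[-0.36,-0.83,0],[0,0,0],1],[[-0.36,-0.83,-0.4],[0,0,0],1],[[-0.36,-0.83,-0.7],[0,0,0],1],[[-0.36,-0.83,-0.8],[0,0,0],1]]}}

```text
clock: 8.9
tcp_pos: [0.4261, -0.3019, 0.1906]
orientation: [-0.001, -0.096, 0.995, -0.001]
wrist_force: [1.2, -0.7, 0.4]
finger_gap: 0.0853
```

Emit:
{"method": "move_arm", "body": {"commands": [[[-0.36,-0.83,-0.8],[0,0,0],1],[[0,0,-0.5],[0,0,0],1],[[0,0,-0.5],[0,0,0],1],[[0,0,0],[0,0,0],1]]}}

```text
clock: 9.3
tcp_pos: [0.4099, -0.332, 0.1154]
orientation: [-0.004, -0.095, 0.995, 0.003]
wrist_force: [-0.5, 1.1, 0.5]
finger_gap: 0.0856
```

```bash
python3 -c "from h import *;st()"; sed -i 's/^look(sys.argv\[1\])/if __name__=="__main__": look(sys.argv[1])/' look.py; python3 look.py h
```

```text
t 9.3 p [ 0.4099 -0.332   0.1154] toolz [-0.0083  0.0043 -1.    ] jaw yaw-90 10.92785656431051 jawz 0.00574031886071457 q [-0.8313  0.31   -0.3024  0.9671 -0.0032 -1.0221] F [-0.5399  1.1315  0.4868] M [-0.0063 -0.0861 -0.0154] gap 0.08564473443922112
```

View pics/scene_hc.png

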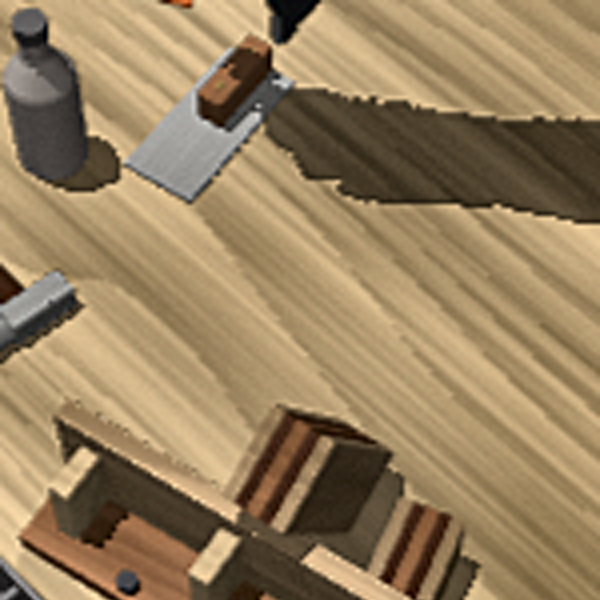

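Emit:
{"method": "move_arm", "body": {"commands": [[[0,-0.04,-0.5],[0,0,0],1],[[0,0,-0.6],[0,0,0],1],[[0,0,-0.5],[0,0,0],1],[[0,0,-0.3],[0,0,0],1],[[0,0,0],[0,0,0],1]]}}

```text
clock: 9.9
tcp_pos: [0.4111, -0.3344, 0.0418]
orientation: [-0.003, -0.096, 0.995, 0.001]
wrist_force: [-0.3, -0.3, -0.3]
finger_gap: 0.0856
```

```bash
python3 -c "
from h import *;st()
from look import look
look('i',5,(210,90,310,190),(300,180,380,260))"
```

```text
t 9.9 p [ 0.4111 -0.3344  0.0418] toolz [-0.0056  0.001  -1.    ] jaw yaw-90 10.991569978758303 jawz 0.0020271130552148063 q [-0.8325  0.3886 -0.3947  0.792  -0.0035 -1.0243] F [-0.3039 -0.3138 -0.3254] M [ 0.0388 -0.0376  0.0212] gap 0.0855546533749539
```

View pics/scene_ic.png

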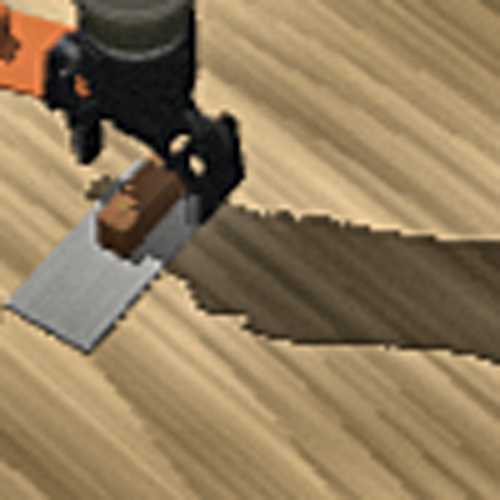

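Emit:
{"method": "move_arm", "body": {"commands": [[[0,0,-0.15],[0,0,0],0.3],[[0,0,-0.15],[0,0,0],0],[[0,0,0],[0,0,0],-0.2],[[0,0,0],[0,0,0],-0.28],[[0,0,0],[0,0,0],-0.34]], "newtons": 40}}

```text
clock: 10.5
tcp_pos: [0.4111, -0.3351, 0.0303]
orientation: [-0.002, -0.095, 0.995, 0.0]
wrist_force: [0.5, 0.4, -0.2]
finger_gap: 0.0281
```

```bash
python3 -c "
from h import *;st()"
```

```text
t 10.5 p [ 0.4111 -0.3351  0.0303] toolz [-0.0047 -0.0002 -1.    ] jaw yaw-90 10.948973443658634 jawz 0.0007037650892732124 q [-0.8333  0.4025 -0.4075  0.7639 -0.0036 -1.0244] F [ 0.4957  0.3932 -0.2208] M [-0.0307 -0.0077 -0.0317] gap 0.028077587712554378
```

Emit:
{"method": "move_arm", "body": {"commands": [[[0,0,-0.05],[0,0,0],-0.4],[[0,0,0],[0,0,0],-0.6],[[0,0,0],[0,0,0],-0.6],[[0,0,0],[0,0,0],-0.6]], "newtons": 60}}

```text
clock: 10.9
tcp_pos: [0.4115, -0.3354, 0.0294]
orientation: [-0.002, -0.095, 0.995, -0.0]
wrist_force: [-2.0, 2.2, 8.1]
finger_gap: 0.0251
```

Emit:
{"method": "move_arm", "body": {"commands": [[[0,0,0.2],[0,0,0],-0.6],[[0,0,0.3],[0,0,0],-0.6],[[0,0,0],[0,0,0],-0.6]]}}

```text
clock: 11.2
tcp_pos: [0.4119, -0.3358, 0.0499]
orientation: [-0.002, -0.095, 0.995, -0.001]
wrist_force: [0.2, -0.4, -1.8]
finger_gap: 0.025
```

```bash
python3 -c "
from h import *;st()
from look import look
look('j',5,(200,90,320,190),(300,180,380,260))"
```

```text
t 11.2 p [ 0.4119 -0.3358  0.0499] toolz [-0.003  -0.0019 -1.    ] jaw yaw-90 10.952677244411205 jawz -0.001321380751162538 q [-0.8333  0.3788 -0.3857  0.8069 -0.0035 -1.0244] F [ 0.249  -0.3535 -1.7646] M [-0.0752 -0.0574  0.03  ] gap 0.025036278081637896
```

View pics/scene_jc.png

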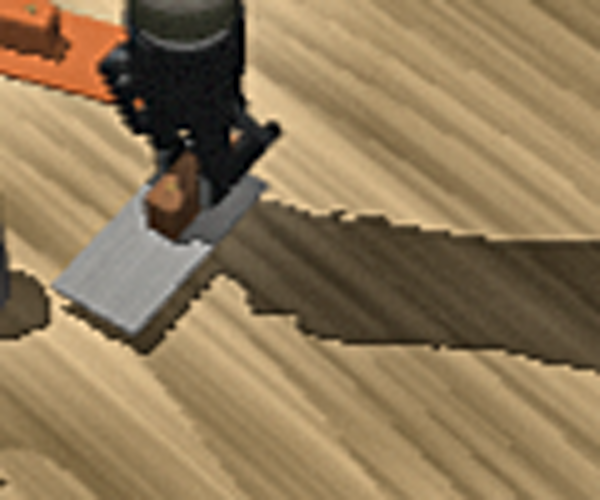

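```bash
python3 -c "
from h import *
np.set_printoptions(precision=4,suppress=True)
a=onz('scene',*crop(135,333,5,200,90),.0235);b=onz('scene',*crop(53,290,5,200,90),.0235);print(a,b,(a+b)/2,np.linalg.norm(a-b))
t=(a+b)/2-[.4119,-.3358,.0235];print('tip-tcp',t,t@XH,t@YH)
a=onz('top',*crop(193,288,4,180,110),.034);b=onz('top',*crop(247,270,4,180,110),.034);m=(a+b)/2;print(a,b,m,np.linalg.norm(a-b))
print('rear edge',m+.061*XH)
"
```

```text
[ 0.516  -0.2814  0.0235] [ 0.5316 -0.3455  0.0235] [ 0.5238 -0.3134  0.0235] 0.06588374208410823
tip-tcp [0.1119 0.0224 0.    ] 0.11411917910092588 0.00018958742780144437
[0.5705 0.014  0.034 ] [ 0.5847 -0.0304  0.034 ] [ 0.5776 -0.0082  0.034 ] 0.04663989653571518
rear edge [0.6375 0.0036 0.034 ]
```

Emit:
{"method": "move_arm", "body": {"commands": [[[-0.03,0.5,0],[0,0,0],-0.6],[[-0.03,0.8,0],[0,0,0],-0.6],[[-0.03,0.8,0],[0,0,0],-0.6],[[-0.03,0.8,0],[0,0,0],-0.6],[[-0.03,0.8,0],[0,0,0],-0.6]]}}

```text
clock: 11.8
tcp_pos: [0.4046, -0.1856, 0.0478]
orientation: [-0.003, -0.095, 0.995, 0.001]
wrist_force: [0.1, 0.4, -2.8]
finger_gap: 0.0249
```

Emit:
{"method": "move_arm", "body": {"commands": [[[-0.03,0.8,0],[0,0,0],-0.6],[[-0.03,0.8,0],[0,0,0],-0.6],[[-0.03,0.8,0],[0,0,0],-0.6],[[-0.03,0.8,0],[0,0,0],-0.6],[[0,0.3,0],[0,0,0],-0.6]]}}

```text
clock: 12.3
tcp_pos: [0.3988, -0.0444, 0.0478]
orientation: [-0.003, -0.097, 0.995, 0.001]
wrist_force: [-0.8, 0.1, -2.2]
finger_gap: 0.0249
```

Emit:
{"method": "move_arm", "body": {"commands": [[[0,0,0],[0,0,0],-0.6]]}}

```text
clock: 12.4
tcp_pos: [0.3998, -0.0457, 0.048]
orientation: [-0.003, -0.097, 0.995, 0.0]
wrist_force: [-1.3, -0.9, -2.2]
finger_gap: 0.0248
```

```bash
python3 -c "
from h import *;st()"
```

```text
t 12.4 p [ 0.3998 -0.0457  0.048 ] toolz [-0.0055  0.0002 -1.    ] jaw yaw-90 11.120514302531857 jawz 0.0012849082217031584 q [-0.3128  0.1701 -0.6914  0.7145 -0.0015 -0.5069] F [-1.2751 -0.852  -2.1981] M [0.0232 0.0364 0.0127] gap 0.02477236323706373
```

Emit:
{"method": "move_arm", "body": {"commands": [[[0,0,-0.2],[0,0,0],-0.6],[[0,0,-0.22],[0,0,0],-0.6],[[0,0,0],[0,0,0],-0.6]]}}

```text
clock: 12.7
tcp_pos: [0.3995, -0.0476, 0.03]
orientation: [-0.003, -0.095, 0.996, 0.001]
wrist_force: [-0.2, 0.6, -1.6]
finger_gap: 0.025
```

```bash
python3 -c "
from h import *;st()
from look import look
look('k',4,(220,130,370,270),(180,110,330,250))"
```

```text
t 12.7 p [ 0.3995 -0.0476  0.03  ] toolz [-0.0069  0.0006 -1.    ] jaw yaw-90 10.856142262276025 jawz 0.0018543422279037212 q [-0.3176  0.1991 -0.7129  0.6655 -0.0016 -0.5071] F [-0.2447  0.5778 -1.6402] M [-0.0307  0.1055 -0.0067] gap 0.024957323714949825
```

View pics/scene_kc.png

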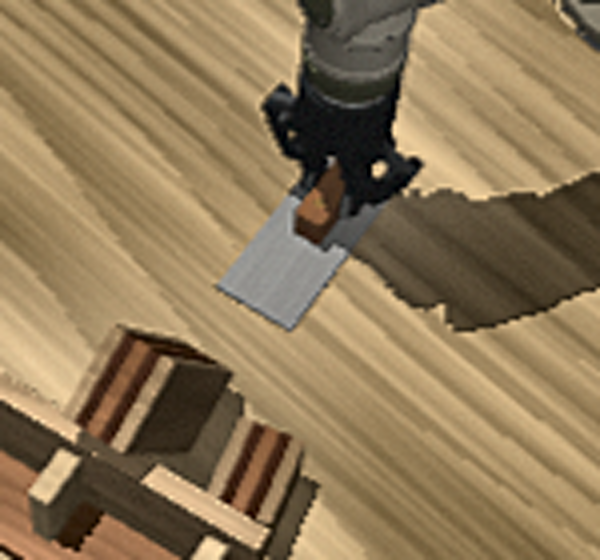

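View pics/top_kc.png

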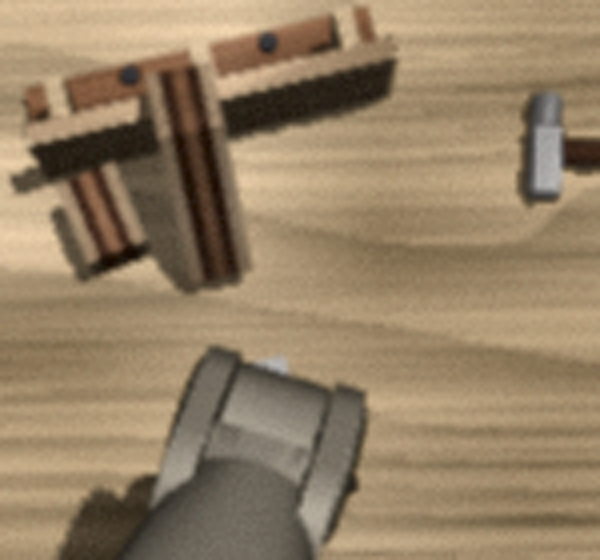

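Emit:
{"method": "move_arm", "body": {"commands": [[[0.2,0.05,0.03],[0,0,0],-0.6],[[0.3,0.068,0],[0,0,0],-0.6],[[0.3,0.068,0],[0,0,0],-0.6],[[0.3,0.068,0],[0,0,0],-0.6],[[0,0,0],[0,0,0],-0.6]]}}

```text
clock: 13.3
tcp_pos: [0.4472, -0.0367, 0.033]
orientation: [-0.001, -0.096, 0.995, -0.0]
wrist_force: [-0.2, 0.0, -2.1]
finger_gap: 0.0249
```

```bash
python3 -c "
from h import *;st()
from look import look
look('l',4,(220,130,370,270),(180,110,330,250))"
```

```text
t 13.3 p [ 0.4472 -0.0367  0.033 ] toolz [-0.002  -0.0005 -1.    ] jaw yaw-90 11.02344934488936 jawz -0.0001326492931407212 q [-0.2606  0.2676 -0.6071  0.6979 -0.001  -0.453 ] F [-0.2172  0.0378 -2.1099] M [-0.0216  0.0594  0.0215] gap 0.02487173014273322
```

View pics/scene_lc.png

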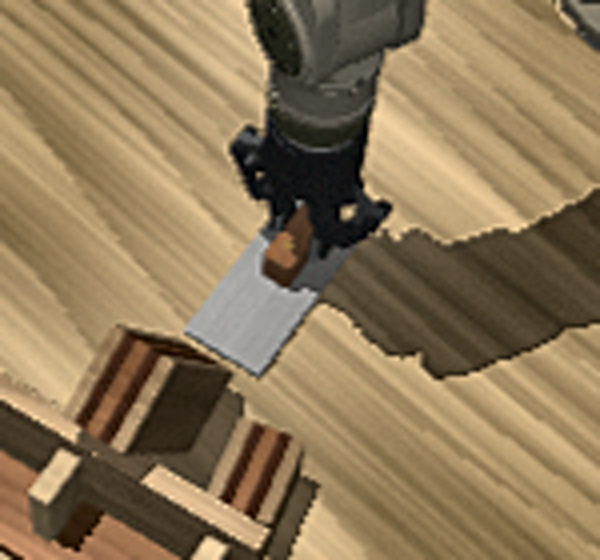

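Emit:
{"method": "move_arm", "body": {"commands": [[[0.3,0.065,0],[0,0,0],-0.6],[[0.3,0.065,0],[0,0,0],-0.6],[[0.3,0.065,-0.02],[0,0,0],-0.6],[[0,0,-0.03],[0,0,0],-0.6],[[0,0,0],[0,0,0],-0.6]]}}

```text
clock: 13.9
tcp_pos: [0.4803, -0.0288, 0.0302]
orientation: [-0.003, -0.096, 0.995, 0.0]
wrist_force: [-0.4, -0.4, -3.1]
finger_gap: 0.0251
```

```bash
python3 -c "
from h import *;st()
from look import look
look('m',4,(220,130,370,270),(180,110,330,250))"
```

```text
t 13.9 p [ 0.4803 -0.0288  0.0302] toolz [-0.0056  0.0002 -1.    ] jaw yaw-90 10.97856599407419 jawz 0.0012527922653428755 q [-0.2263  0.3261 -0.5287  0.7215 -0.0011 -0.4179] F [-0.4431 -0.4385 -3.0864] M [-0.0071  0.0827  0.031 ] gap 0.025141118389115473
```

View pics/scene_mc.png

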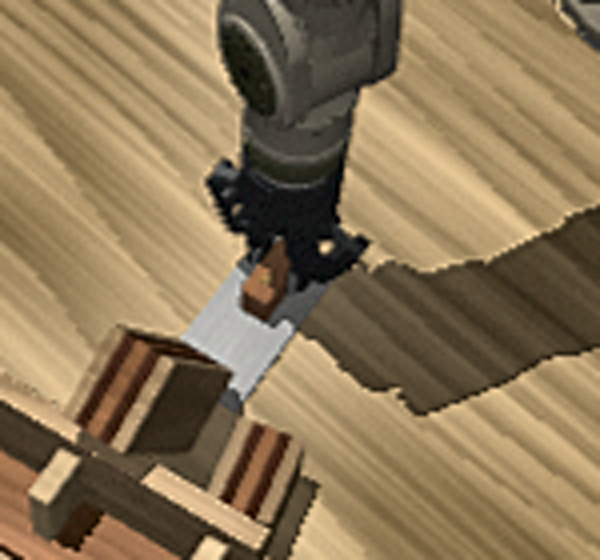

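View pics/top_mc.png

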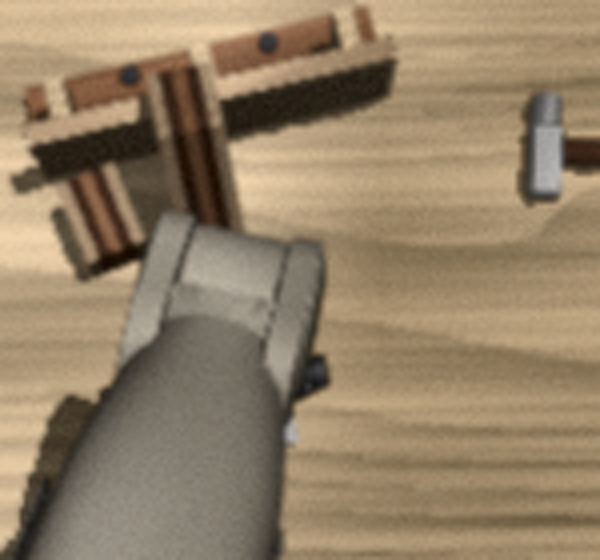

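Emit:
{"method": "move_arm", "body": {"commands": [[[0.13,0.02,0],[0,0,0],-0.6],[[0,0,-0.02],[0,0,0],-0.6],[[0,0,-0.02],[0,0,0],-0.6],[[0,0,0],[0,0,0],-0.6]]}}

```text
clock: 14.4
tcp_pos: [0.4859, -0.0283, 0.0295]
orientation: [-0.002, -0.095, 0.995, 0.0]
wrist_force: [-0.6, -0.0, 1.6]
finger_gap: 0.0249
```

```bash
python3 -c "
from h import *;st()
print(onz('scene',*crop(235,410,4,220,130),.003))"
```

```text
t 14.4 p [ 0.4859 -0.0283  0.0295] toolz [-0.0038 -0.0001 -1.    ] jaw yaw-90 10.949992834076303 jawz 0.0005735934454321171 q [-0.2227  0.3347 -0.5179  0.7218 -0.001  -0.4138] F [-0.5988 -0.0099  1.6412] M [-0.0059 -0.0186 -0.0485] gap 0.024873671052415888
[0.5845 0.0252 0.003 ]
```

Blade is down on the bench: height 0.0295, contact force +1.6 N, and the visible corner agrees with the prediction to 3 mm. Releasing.

Emit:
{"method": "move_arm", "body": {"commands": [[[0,0,0],[0,0,0],-0.35],[[0,0,0],[0,0,0],-0.2],[[0,0,0],[0,0,0],0],[[0,0,0],[0,0,0],0.1],[[0,0,0.3],[0,0,0],0.1]]}}

```text
clock: 14.9
tcp_pos: [0.4841, -0.0279, 0.0401]
orientation: [-0.004, -0.095, 0.995, 0.001]
wrist_force: [0.1, -0.8, -0.2]
finger_gap: 0.0469
```

Emit:
{"method": "move_arm", "body": {"commands": [[[0,0,0.5],[0,0,0],0.3],[[0,0,0.8],[0,0,0],0.4],[[0,0,1],[0,0,0],0.6],[[0,0,1],[0,0,0],0.6],[[0,-0.6,1],[0,0,0],0.6]]}}

```text
clock: 15.4
tcp_pos: [0.4849, -0.0506, 0.2156]
orientation: [-0.002, -0.097, 0.995, 0.001]
wrist_force: [1.5, 0.9, -0.2]
finger_gap: 0.0682
```

Emit:
{"method": "move_arm", "body": {"commands": [[[0,-1,0.7],[0,0,0],0.6],[[0,-1,0.5],[0,0,0],0.6],[[0,-1,0],[0,0,0],0.6]]}}

```text
clock: 15.7
tcp_pos: [0.4867, -0.174, 0.2657]
orientation: [0.001, -0.096, 0.995, -0.002]
wrist_force: [1.2, -0.1, -0.4]
finger_gap: 0.0683
```

```bash
python3 -c "
from h import *;st()
from look import look
look('n',4,(220,130,370,270),(180,110,330,250))"
```

```text
t 15.7 p [ 0.4867 -0.174   0.2657] toolz [ 0.0017 -0.0033 -1.    ] jaw yaw-90 11.005544534646887 jawz -0.0035813522626103643 q [-0.4977  0.1937 -0.0736  1.3004 -0.0021 -0.6898] F [ 1.2351 -0.1305 -0.3646] M [ 0.02   -0.0816 -0.029 ] gap 0.0683339005888831
```

View pics/scene_nc.png

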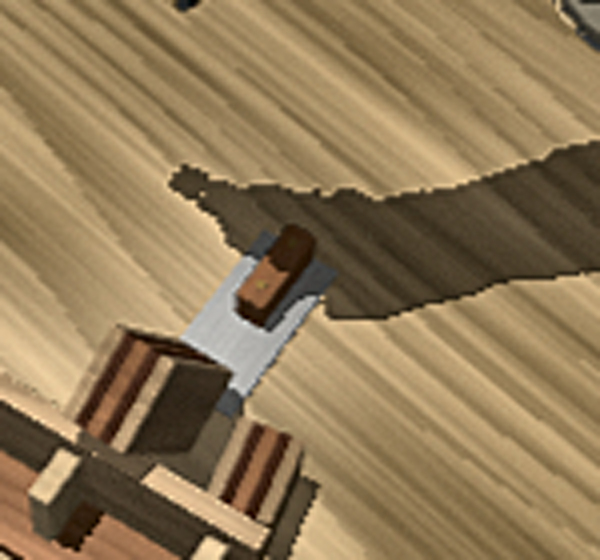

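View pics/top_nc.png

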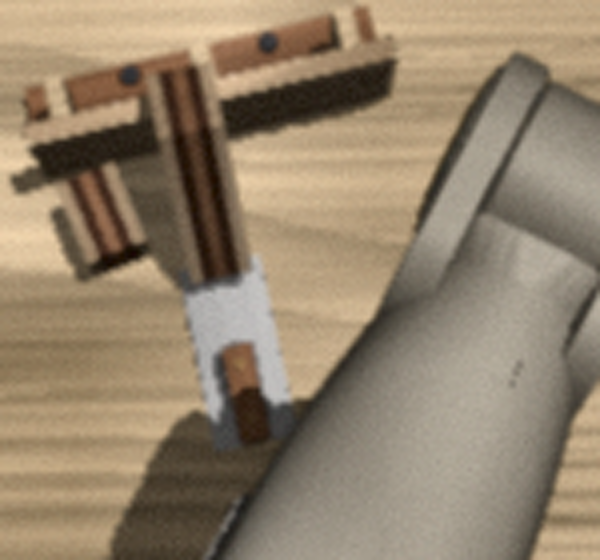

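Scraper lies under the block's middle (top crop: blade between (190,290) and (265,265), grip at (245,395)) and the block hasn't moved. Going back to regrip the block.

Emit:
{"method": "move_arm", "body": {"commands": [[[0.8,0.7,0],[0,0,0],1],[[0.9,0.8,0],[-0.06,0.29,0],1],[[0.9,0.8,0],[-0.06,0.29,0],1],[[0.9,0.8,0],[-0.06,0.29,0],1],[[0.8,0.7,0],[-0.05,0.28,0],1]]}}

```text
clock: 16.3
tcp_pos: [0.6583, -0.0176, 0.2617]
orientation: [-0.084, -0.096, 0.992, -0.008]
wrist_force: [0.3, -1.1, 0.8]
finger_gap: 0.0856
```

Emit:
{"method": "move_arm", "body": {"commands": [[[0.7,0.6,0],[0,0,0],1],[[0.3,0.3,0],[0,0,0],1],[[0,0,0],[0,0,0],1]]}}

```text
clock: 16.6
tcp_pos: [0.6982, 0.0189, 0.2593]
orientation: [-0.085, -0.097, 0.992, -0.008]
wrist_force: [0.4, -0.4, 1.1]
finger_gap: 0.0853
```

```bash
python3 -c "
from h import *;s=st();print((np.array([.6829,.0101,.1538])-s['tcp_pos'])/.04)"
```

```text
t 16.6 p [0.6982 0.0189 0.2593] toolz [-0.1664 -0.0319 -0.9855] jaw yaw-90 11.162774194071499 jawz 0.0009744858337343721 q [-0.0701  0.7571  0.78    1.7584 -0.0434 -0.2614] F [ 0.3697 -0.3744  1.0877] M [-0.0344 -0.1572 -0.0072] gap 0.08527088121869904
[-0.3827 -0.2209 -2.6381]
```

Emit:
{"method": "move_arm", "body": {"commands": [[[0,-0.14,-0.2],[0,0,0],1],[[-0.08,-0.02,-0.6],[0,0,0],1],[[-0.1,-0.02,-0.6],[0,0,0],1],[[-0.1,-0.02,-0.6],[0,0,0],1],[[-0.06,-0.01,-0.4],[0,0,0],1]]}}

```text
clock: 17.1
tcp_pos: [0.6814, 0.0057, 0.1638]
orientation: [-0.085, -0.094, 0.992, -0.008]
wrist_force: [-0.1, -0.3, -0.6]
finger_gap: 0.0852
```

Emit:
{"method": "move_arm", "body": {"commands": [[[-0.04,-0.01,-0.22],[0,0,0],0.6],[[0,0,0],[0,0,0],0.45]], "newtons": 20}}

```text
clock: 17.3
tcp_pos: [0.6805, 0.0059, 0.1556]
orientation: [-0.085, -0.094, 0.992, -0.008]
wrist_force: [-1.3, -0.1, 0.6]
finger_gap: 0.0619
```

```bash
python3 -c "
from h import *;s=st();print((np.array([.6829,.0101,.1538])-s['tcp_pos'])/.04)"
```

```text
t 17.3 p [0.6805 0.0059 0.1556] toolz [-0.1669 -0.0316 -0.9855] jaw yaw-90 10.859812156323787 jawz 0.00046616731011318857 q [-0.0899  0.7068  0.4356  1.4638 -0.0464 -0.2757] F [-1.3138 -0.1169  0.5695] M [ 0.048  -0.1513  0.0094] gap 0.06194029197879052
[ 0.0598  0.1058 -0.0446]
```

Emit:
{"method": "move_arm", "body": {"commands": [[[0.05,0.1,-0.03],[0,0,0],0.45],[[0,0,0],[0,0,0],0.35],[[0,0,0],[0,0,0],0.28]]}}

```text
clock: 17.6
tcp_pos: [0.6849, 0.0112, 0.156]
orientation: [-0.083, -0.095, 0.992, -0.008]
wrist_force: [-0.5, -0.5, 0.1]
finger_gap: 0.0545
```

```bash
python3 -c "
from h import *;s=st();print((np.array([.6829,.0101,.1538])-s['tcp_pos'])/.04)"
```

```text
t 17.6 p [0.6849 0.0112 0.156 ] toolz [-0.1627 -0.0321 -0.9861] jaw yaw-90 10.97131076899395 jawz -0.0005470019724126106 q [-0.082   0.7131  0.4487  1.4668 -0.0453 -0.2698] F [-0.5077 -0.4559  0.1444] M [ 0.0401 -0.1884 -0.0433] gap 0.054518958974113546
[-0.0505 -0.0272 -0.0546]
```

Emit:
{"method": "move_arm", "body": {"commands": [[[-0.03,-0.02,-0.04],[0,0,0],0.22],[[0,0,0],[0,0,0],0.17],[[0,0,0],[0,0,0],0.1],[[0,0,0],[0,0,0],0]]}}

```text
clock: 18.0
tcp_pos: [0.6832, 0.0103, 0.1535]
orientation: [-0.084, -0.095, 0.992, -0.008]
wrist_force: [0.8, -0.6, 1.4]
finger_gap: 0.0496
```

```bash
python3 -c "
from h import *;s=st()"
```

```text
t 18.0 p [0.6832 0.0103 0.1535] toolz [-0.1642 -0.032  -0.9859] jaw yaw-90 10.959523861701696 jawz -0.0001619960315146947 q [-0.0835  0.7113  0.4391  1.4605 -0.0456 -0.2711] F [ 0.8147 -0.5567  1.4234] M [-0.045  -0.1442  0.0393] gap 0.049617790963634334
```

```bash
python3 arc.py .0432 .1535 -.45 25
```

```text
1 [[-0.068, -0.013, 0.019], [0.025, -0.126, 0], g]
2 [[-0.068, -0.014, 0.018], [0.025, -0.126, 0], g]
3 [[-0.069, -0.014, 0.016], [0.025, -0.126, 0], g]
4 [[-0.069, -0.014, 0.015], [0.025, -0.126, 0], g]
5 [[-0.069, -0.014, 0.014], [0.025, -0.126, 0], g]
6 [[-0.069, -0.014, 0.013], [0.025, -0.126, 0], g]
7 [[-0.070, -0.014, 0.011], [0.025, -0.126, 0], g]
8 [[-0.070, -0.014, 0.010], [0.025, -0.126, 0], g]
9 [[-0.070, -0.014, 0.009], [0.025, -0.126, 0], g]
10 [[-0.070, -0.014, 0.007], [0.025, -0.126, 0], g]
11 [[-0.070, -0.014, 0.006], [0.025, -0.126, 0], g]
12 [[-0.070, -0.014, 0.005], [0.025, -0.126, 0], g]
13 [[-0.070, -0.014, 0.004], [0.025, -0.126, 0], g]
14 [[-0.070, -0.014, 0.002], [0.025, -0.126, 0], g]
15 [[-0.070, -0.014, 0.001], [0.025, -0.126, 0], g]
16 [[-0.070, -0.014, -0.000], [0.025, -0.126, 0], g]
17 [[-0.070, -0.014, -0.002], [0.025, -0.126, 0], g]
18 [[-0.070, -0.014, -0.003], [0.025, -0.126, 0], g]
19 [[-0.070, -0.014, -0.004], [0.025, -0.126, 0], g]
20 [[-0.070, -0.014, -0.005], [0.025, -0.126, 0], g]
21 [[-0.070, -0.014, -0.007], [0.025, -0.126, 0], g]
22 [[-0.070, -0.014, -0.008], [0.025, -0.126, 0], g]
23 [[-0.070, -0.014, -0.009], [0.025, -0.126, 0], g]
24 [[-0.070, -0.014, -0.011], [0.025, -0.126, 0], g]
25 [[-0.069, -0.014, -0.012], [0.025, -0.126, 0], g]
```

Emit:
{"method": "move_arm", "body": {"commands": [[[-0.068,-0.013,0.017],[0.025,-0.126,0],0],[[-0.068,-0.014,0.017],[0.025,-0.126,0],0],[[-0.069,-0.014,0.016],[0.025,-0.126,0],0],[[-0.069,-0.014,0.015],[0.025,-0.126,0],0],[[-0.069,-0.014,0.014],[0.025,-0.126,0],0]], "newtons": 30}}

```text
clock: 18.5
tcp_pos: [0.6694, 0.0075, 0.157]
orientation: [-0.038, -0.095, 0.995, -0.004]
wrist_force: [1.1, 0.6, 1.4]
finger_gap: 0.0497
```

```bash
python3 -c "
from h import *;s=st()"
```

```text
t 18.5 p [0.6694 0.0075 0.157 ] toolz [-0.0759 -0.0145 -0.997 ] jaw yaw-90 10.955268865773068 jawz 0.00020559578164043753 q [-0.0994  0.5983  0.2582  1.3048 -0.0219 -0.2898] F [1.0957 0.5544 1.4488] M [-0.0268 -0.0625  0.0723] gap 0.04974777236652557
```

Emit:
{"method": "move_arm", "body": {"commands": [[[-0.069,-0.014,0.012],[0.025,-0.126,0],0],[[-0.07,-0.014,0.011],[0.025,-0.126,0],0],[[-0.07,-0.014,0.01],[0.025,-0.126,0],0],[[-0.07,-0.014,0.009],[0.025,-0.126,0],0],[[-0.07,-0.014,0.007],[0.025,-0.126,0],0]]}}

```text
clock: 19.0
tcp_pos: [0.6555, 0.0047, 0.159]
orientation: [0.006, -0.095, 0.995, 0.001]
wrist_force: [-0.6, 0.3, 1.2]
finger_gap: 0.0497
```

Emit:
{"method": "move_arm", "body": {"commands": [[[-0.07,-0.014,0.005],[0.025,-0.126,0],0],[[-0.07,-0.014,0.005],[0.025,-0.126,0],0],[[-0.07,-0.014,0.003],[0.025,-0.126,0],0],[[-0.07,-0.014,0.002],[0.025,-0.126,0],0],[[-0.07,-0.014,0.001],[0.025,-0.126,0],0]]}}

```text
clock: 19.5
tcp_pos: [0.6415, 0.0019, 0.1598]
orientation: [0.051, -0.095, 0.994, 0.005]
wrist_force: [-1.0, 0.6, 4.9]
finger_gap: 0.0494
```

```bash
python3 -c "
from h import *;s=st()
from look import look
look('o',4,(220,130,370,270),(180,110,330,250))"
```

```text
t 19.5 p [0.6415 0.0019 0.1598] toolz [ 0.1005  0.0205 -0.9947] jaw yaw-90 10.967013134030351 jawz 0.0010552973515281922 q [-0.1371  0.4013 -0.0565  1.0161  0.0341 -0.3268] F [-1.0373  0.5823  4.905 ] M [0.0895 0.1941 0.054 ] gap 0.0494438950033751
```

View pics/scene_oc.png

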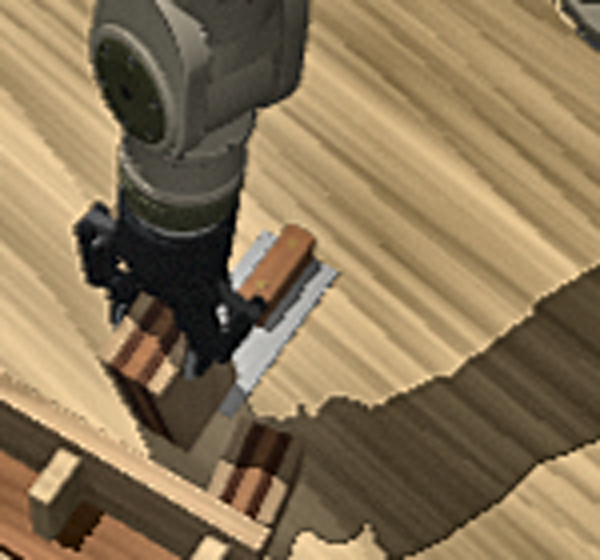

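Emit:
{"method": "move_arm", "body": {"commands": [[[-0.07,-0.014,0.004],[0.025,-0.126,0],0],[[-0.07,-0.014,0.0],[0.025,-0.126,0],0],[[-0.07,-0.014,-0.003],[0.025,-0.126,0],0],[[-0.07,-0.014,-0.004],[0.025,-0.126,0],0],[[-0.07,-0.014,-0.005],[0.025,-0.126,0],0]]}}

```text
clock: 20.1
tcp_pos: [0.6275, -0.0009, 0.1593]
orientation: [0.095, -0.095, 0.991, 0.01]
wrist_force: [-1.3, 0.2, 5.6]
finger_gap: 0.0498
```

```bash
python3 -c "
from h import *;s=st()"
```

```text
t 20.1 p [ 0.6275 -0.0009  0.1593] toolz [ 0.187   0.0378 -0.9816] jaw yaw-90 10.977288549919896 jawz 0.0015317562392215371 q [-0.1596  0.3143 -0.1991  0.8774  0.0671 -0.345 ] F [-1.2804  0.2045  5.6369] M [0.11   0.3147 0.029 ] gap 0.04980236531980535
```

Emit:
{"method": "move_arm", "body": {"commands": [[[-0.06,-0.012,-0.006],[0.021,-0.108,0],0],[[-0.06,-0.012,-0.007],[0.021,-0.108,0],0],[[-0.05,-0.01,-0.007],[0.018,-0.09,0],0],[[0,0,0],[0,0,0],0]]}}

```text
clock: 20.5
tcp_pos: [0.6205, -0.0022, 0.1587]
orientation: [0.117, -0.095, 0.989, 0.012]
wrist_force: [-1.4, 0.3, 4.7]
finger_gap: 0.0498
```

```bash
python3 -c "
from h import *;s=st()"
```

```text
t 20.5 p [ 0.6205 -0.0022  0.1587] toolz [ 0.2288  0.046  -0.9724] jaw yaw-90 10.975897504856794 jawz 0.0016361537357503127 q [-0.1716  0.2739 -0.2668  0.8099  0.0845 -0.3536] F [-1.4132  0.2685  4.7105] M [0.1595 0.1677 0.0662] gap 0.0497670884495074
```

Emit:
{"method": "move_arm", "body": {"commands": [[[-0.035,-0.007,-0.004],[0.012,-0.064,0],0],[[-0.035,-0.007,-0.004],[0.012,-0.064,0],0],[[-0.035,-0.007,-0.005],[0.012,-0.064,0],0],[[0,0,0],[0,0,0],0]]}}

```text
clock: 20.9
tcp_pos: [0.6164, -0.0031, 0.1581]
orientation: [0.13, -0.095, 0.987, 0.013]
wrist_force: [-1.6, 1.1, 4.8]
finger_gap: 0.0498
```

```bash
python3 -c "
from h import *;s=st()
from look import look
look('p',4,(220,130,370,270),(180,110,330,250))"
```

```text
t 20.9 p [ 0.6164 -0.0031  0.1581] toolz [ 0.2545  0.0509 -0.9657] jaw yaw-90 10.981286208153232 jawz 0.0014980281191300272 q [-0.1791  0.25   -0.3077  0.7681  0.0956 -0.3588] F [-1.5722  1.0686  4.7716] M [0.1927 0.2514 0.0374] gap 0.049776436568540416
```

View pics/scene_pc.png

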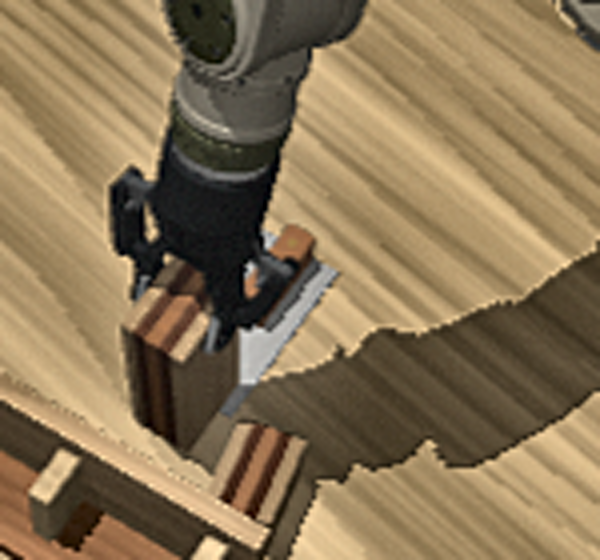

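Emit:
{"method": "move_arm", "body": {"commands": [[[-0.035,-0.007,-0.005],[0.012,-0.064,0],0],[[0,0,0],[0,0,0],0]]}}

```text
clock: 21.2
tcp_pos: [0.615, -0.0033, 0.1579]
orientation: [0.135, -0.095, 0.986, 0.014]
wrist_force: [-1.7, 0.2, 6.4]
finger_gap: 0.0495
```

Emit:
{"method": "move_arm", "body": {"commands": [[[-0.025,-0.005,-0.004],[0.01,-0.045,0],0],[[0,0,0],[0,0,0],0]]}}

```text
clock: 21.4
tcp_pos: [0.6142, -0.0035, 0.1578]
orientation: [0.138, -0.095, 0.986, 0.014]
wrist_force: [-0.6, -0.0, 5.7]
finger_gap: 0.0497
```

```bash
python3 -c "
from h import *;s=st()"
```

```text
t 21.4 p [ 0.6142 -0.0035  0.1578] toolz [ 0.2693  0.0539 -0.9616] jaw yaw-90 10.991275282238378 jawz 0.0016042262272169747 q [-0.1836  0.2369 -0.3306  0.7442  0.1023 -0.3619] F [-0.5845 -0.0343  5.7117] M [0.1766 0.3179 0.0769] gap 0.049672195406617006
```

Emit:
{"method": "move_arm", "body": {"commands": [[[-0.025,-0.005,-0.004],[0.009,-0.045,0],0],[[0,0,0],[0,0,0],0]]}}

```text
clock: 21.6
tcp_pos: [0.6134, -0.0037, 0.1578]
orientation: [0.141, -0.095, 0.985, 0.014]
wrist_force: [-0.9, 0.4, 5.8]
finger_gap: 0.0497
```

```bash
python3 -c "
from h import *;s=st()"
```

```text
t 21.6 p [ 0.6134 -0.0037  0.1578] toolz [ 0.2757  0.0551 -0.9597] jaw yaw-90 10.986417139672671 jawz 0.0016467674235097242 q [-0.1855  0.2313 -0.3399  0.7342  0.1052 -0.363 ] F [-0.8707  0.3681  5.7688] M [0.2622 0.3526 0.0335] gap 0.049677997344980324
```

Emit:
{"method": "move_arm", "body": {"commands": [[[-0.025,-0.005,-0.003],[0.009,-0.045,0],0],[[0,0,0],[0,0,0],0]]}}

```text
clock: 21.8
tcp_pos: [0.6126, -0.0039, 0.1579]
orientation: [0.145, -0.095, 0.985, 0.015]
wrist_force: [-1.0, 1.6, 7.0]
finger_gap: 0.0495
```

Emit:
{"method": "move_arm", "body": {"commands": [[[-0.025,-0.005,-0.003],[0.009,-0.045,0],0],[[0,0,0],[0,0,0],0]]}}

```text
clock: 22.0
tcp_pos: [0.6118, -0.0041, 0.158]
orientation: [0.148, -0.095, 0.984, 0.015]
wrist_force: [-2.0, 0.7, 8.1]
finger_gap: 0.0495
```

```bash
python3 -c "
from h import *;s=st()
from look import look
look('q',7,(240,160,310,245),(200,130,270,200))"
```

```text
t 22.0 p [ 0.6118 -0.0041  0.158 ] toolz [ 0.2887  0.0576 -0.9557] jaw yaw-90 10.994932078449173 jawz 0.001521228050490011 q [-0.1894  0.22   -0.3584  0.7145  0.1111 -0.3655] F [-1.9994  0.7428  8.0982] M [0.277  0.277  0.0779] gap 0.049506676176640084
```

View pics/scene_qc.png

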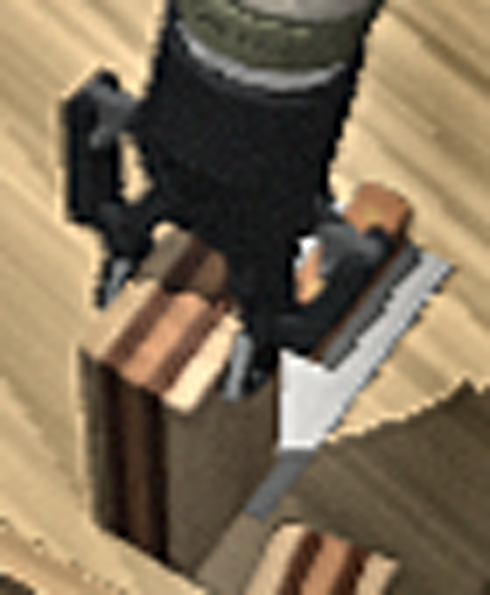

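The block has met the blade: the downward force rises to 8 N and the TCP stops descending. I'll take off the last rotation and release gently.

Emit:
{"method": "move_arm", "body": {"commands": [[[0.03,0.006,0.005],[-0.012,0.06,0],0],[[0,0,0],[0,0,0],0]], "newtons": 20}}

```text
clock: 22.3
tcp_pos: [0.6131, -0.0038, 0.1578]
orientation: [0.143, -0.095, 0.985, 0.015]
wrist_force: [-1.1, 0.7, 7.4]
finger_gap: 0.0497
```

```bash
python3 -c "
from h import *;s=st()"
```

```text
t 22.3 p [ 0.6131 -0.0038  0.1578] toolz [ 0.2799  0.056  -0.9584] jaw yaw-90 10.99789885144616 jawz 0.0016316268589640637 q [-0.1867  0.2282 -0.3454  0.7279  0.1072 -0.3639] F [-1.0853  0.6745  7.4004] M [0.2344 0.2526 0.0006] gap 0.049735456352988205
```

Emit:
{"method": "move_arm", "body": {"commands": [[[-0.04,-0.008,0.01],[0.009,-0.045,0],0],[[0,0,0],[0,0,0],0]]}}

```text
clock: 22.5
tcp_pos: [0.6115, -0.0042, 0.158]
orientation: [0.147, -0.095, 0.985, 0.015]
wrist_force: [1.2, 2.1, 3.5]
finger_gap: 0.0495
```

```bash
python3 -c "
from h import *;s=st()
from look import look
look('r',7,(240,160,310,245),(200,130,270,200))"
```

```text
t 22.5 p [ 0.6115 -0.0042  0.158 ] toolz [ 0.2863  0.0573 -0.9564] jaw yaw-90 10.998550772966833 jawz 0.0016957491842828527 q [-0.1893  0.2209 -0.3564  0.7179  0.1104 -0.3657] F [1.2003 2.0952 3.547 ] M [ 0.2908 -0.3833  0.0344] gap 0.049529114294644745
```

View pics/scene_rc.png

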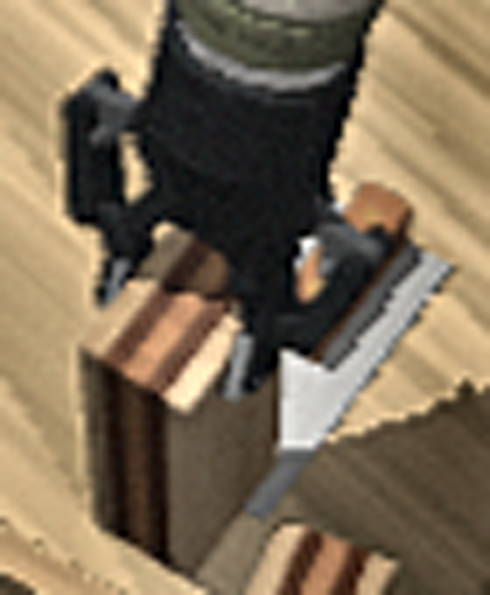

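Emit:
{"method": "move_arm", "body": {"commands": [[[0,0,0],[0,0,0],0.12],[[0,0,0],[0,0,0],0.18],[[0,0,0],[0,0,0],0.21],[[0,0,0],[0,0,0],0.26],[[0,0,0],[0,0,0],0.35]]}}

```text
clock: 23.1
tcp_pos: [0.61, -0.0043, 0.1566]
orientation: [0.145, -0.094, 0.985, 0.015]
wrist_force: [-0.0, -0.1, 0.1]
finger_gap: 0.0574
```

Emit:
{"method": "move_arm", "body": {"commands": [[[0,0,0],[0,0,0],0.6],[[0,0,0],[0,0,0],0.7],[[0,0,0],[0,0,0],0.7]]}}

```text
clock: 23.4
tcp_pos: [0.6105, -0.0043, 0.1573]
orientation: [0.146, -0.094, 0.985, 0.015]
wrist_force: [0.1, 0.0, 0.7]
finger_gap: 0.0724
```

```bash
python3 -c "
from h import *;s=st()
from look import look
look('s',7,(240,160,310,245),(200,130,270,200))"
```

```text
t 23.4 p [ 0.6105 -0.0043  0.1573] toolz [ 0.2837  0.0568 -0.9572] jaw yaw-90 10.976389800029104 jawz 0.0018261386230642752 q [-0.1894  0.2215 -0.3568  0.7196  0.1094 -0.3657] F [0.1484 0.0222 0.7353] M [-0.101   0.2515 -0.0459] gap 0.07238724268848368
```

View pics/scene_sc.png

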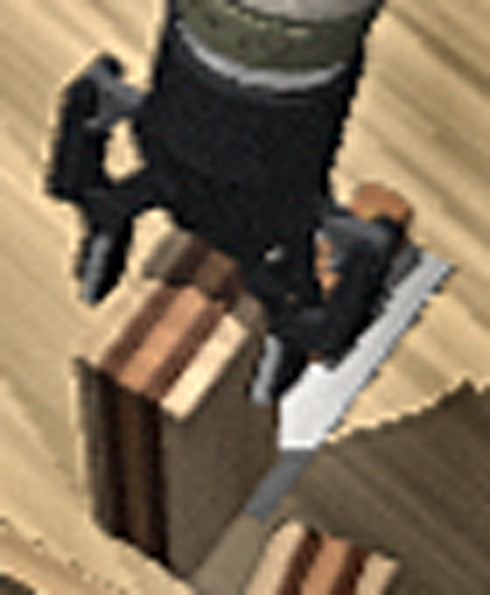

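Released without a jump; the block stands on the blade. Backing off along the tool axis.

Emit:
{"method": "move_arm", "body": {"commands": [[[-0.06,-0.012,0.2],[0,0,0],0.7],[[-0.12,-0.024,0.4],[0,0,0],0.7],[[-0.18,-0.036,0.6],[0,0,0],0.7],[[-0.24,-0.048,0.8],[0,0,0],0.7],[[-0.24,-0.048,0.8],[0,0,0],0.7]]}}

```text
clock: 24.0
tcp_pos: [0.5762, -0.011, 0.2708]
orientation: [0.145, -0.095, 0.985, 0.015]
wrist_force: [0.1, 0.2, 0.1]
finger_gap: 0.073
```

Emit:
{"method": "move_arm", "body": {"commands": [[[-0.5,-0.5,0.2],[0,0,0],0.7],[[-0.6,-0.9,0],[0,0,0],0.7],[[-0.3,-1,0],[0,0,0],0.7],[[-0.2,-1,0],[0,0,0],0.7],[[-0.2,-1,0],[0,0,0],0.7]]}}

```text
clock: 24.5
tcp_pos: [0.5043, -0.1883, 0.2786]
orientation: [0.146, -0.095, 0.985, 0.014]
wrist_force: [0.2, 0.3, 0.5]
finger_gap: 0.0729
```

Emit:
{"method": "move_arm", "body": {"commands": [[[-0.2,-1,0],[0,0,0],0.7],[[0,-1,0],[0,0,0],0.7],[[0,-0.8,0],[0,0,0],0.7],[[0,0,0],[0,0,0],0.7],[[0,0,0],[0,0,0],0.7]]}}

```text
clock: 25.0
tcp_pos: [0.4966, -0.2995, 0.2775]
orientation: [0.146, -0.094, 0.985, 0.015]
wrist_force: [-0.5, -0.1, 0.4]
finger_gap: 0.0728
```

```bash
python3 -c "
from h import *;s=st()
from look import look
look('t',5,(220,150,340,270),(190,115,310,235))"
```

```text
t 25.0 p [ 0.4966 -0.2995  0.2775] toolz [ 0.2838  0.0569 -0.9572] jaw yaw-90 10.887263429566314 jawz 0.0023535161444081625 q [-0.8016  0.1647 -0.1145  1.1296  0.2459 -0.9712] F [-0.5016 -0.0927  0.3694] M [-0.0675  0.217  -0.0324] gap 0.07276438748443333
```

View pics/scene_tc.png

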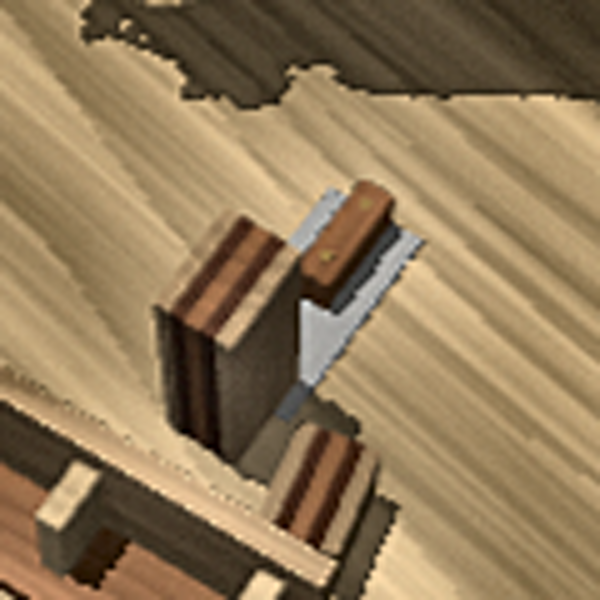

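View pics/top_tc.png

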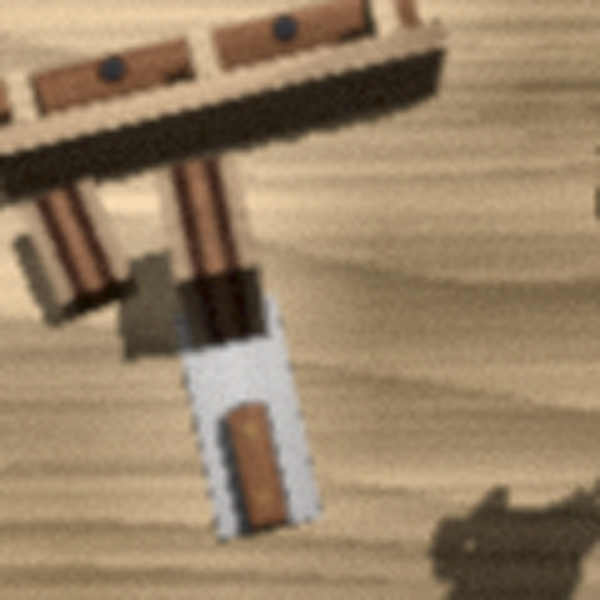

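View pics/scene_t.png

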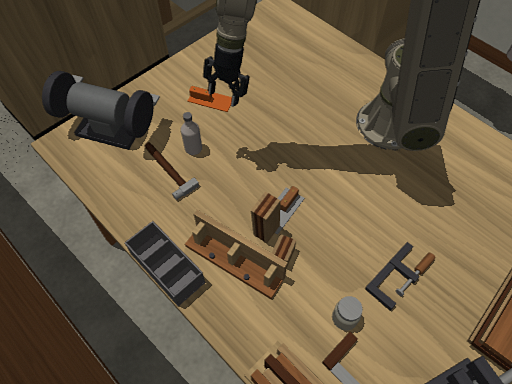

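```bash
python3 -c "
from h import *
np.set_printoptions(precision=4,suppress=True)
t=lambda u,v,z:onz('top',*crop(u,v,5,190,115),z)
s=lambda u,v,z:onz('scene',*crop(u,v,5,220,150),z)
rm=(t(220,540,.003)+t(322,517,.003))/2; fm=(t(187,348,.005)+t(268,335,.005))/2
d=rm+.155*XH-fm;print('rear blade',rm,'front edge',fm,'depth',d@XH,'lat',d@YH)
print('bottom rear', s(168,420,0),s(232,455,0))
P=np.array([s(*p,.17) for p in((242,212),(302,255),(226,348),(157,310))]);print(P,P.mean(0))
"
python3 - <<'E'
from workcell import eyes
import cv2,numpy as np
a=cv2.imread('pics/top0.png');b=cv2.cvtColor(eyes.read_camera('top')['frame'],cv2.COLOR_RGB2BGR)
cv2.imwrite('pics/top_u.png',b)
E
```

```text
rear blade [ 0.4455 -0.0357  0.003 ] front edge [ 0.5711 -0.0085  0.005 ] depth 0.026510118202036758 lat -0.0022076022426621906
bottom rear [ 0.6416 -0.0255  0.    ] [0.6302 0.0181 0.    ]
[[ 0.5811 -0.0283  0.17  ]
 [ 0.577   0.014   0.17  ]
 [ 0.6473  0.0258  0.17  ]
 [ 0.6577 -0.0165  0.17  ]] [ 0.6158 -0.0013  0.17  ]
```

View pics/top_u.png

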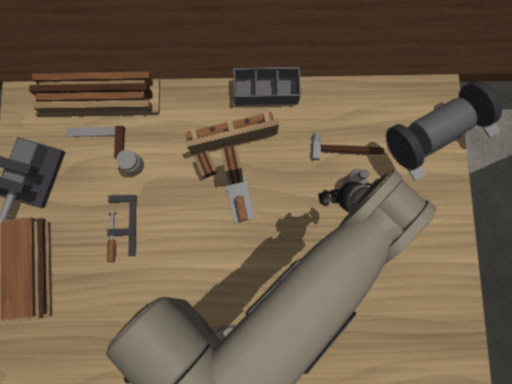

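```bash
python3 -c "
from workcell import job
print(job.hand_in())"
```

```text
the job is handed in; nothing more can be done
None
```

I did the job in the order asked and handed it in at about 25 s of the 72 s allowed; no verdict was reported. The block now stands on the scraper blade with its front raised, and the robot is clear of everything.

- **Tipping:** I gripped the block near its top and tipped it about its rear bottom edge to about 0.52 rad, until the wrist force showed fence contact. It stayed leaning on the fence by itself after I let go.
- **Scraper:** I carried the grey scraper round to the front, slid the blade under the middle of the block and set it flat on the bench.
- **Letting down:** I regripped the block and lowered it slowly along the same arc onto the blade. It did not visibly jump when released.

**Last checks**

| Check | Result |
|---|---|
| Blade edge in from the block's front face | about 26.5 mm |
| Blade off the block's centre line | about 2 mm |
| Block's lean | about 3–4 degrees back, steady |
| Other things on the bench | undisturbed in the pictures; the glue bottle was partly hidden in the last top view but stood in place in the last scene view |

**Less certain points**
- The block's rear edge measures about 3 mm from where it started, which is within the measuring error.
- Wrist force stayed under about 10 N in every reading I took. One reading while tipping showed a brief 2 N upward pull on the block, about half its weight, which I corrected at once.
- The exact moment the block met the blade was not sharp in the force readings. It rocked back by about half a degree as the fingers opened.

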